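Serve crispbread from the sloping tray with a spatula

TASK

Take the spatula from its wooden rest by the handle, slide its blade right under the square crispbread on the sloping draining tray, lift the bread off with it and lay it level, centred and square across the two rails of the serving stand. Draw the spatula out from between the rails and lay it back on its rest, handle in the notch and blade flat on the worktop. Never touch the bread with the gripper, and leave the other things on the worktop where they stand.

Things in the scene. Friction and masses are not known exactly. Their poses are not given: they have to be found in the camera images.
- spatula: Steel spatula, cranked wooden handle (sizes in mm). Origin: middle of the blade's rear edge, underside; x to the nose, z up. Blade x 0 to 112, 60 wide, 2 thick. A 20 wide neck rises back to (x -45, z 55). Handle parallel to the blade, x -45 to -200, 18 wide (y), 24 tall, centre line at z 55. 120 g. Starts level: blade flat on the worktop, handle end in the rest's notch.
- spatula_grip (a point): Good place to hold the spatula: on the handle's centre line, 65 behind the origin and 55 above the blade's underside; pinch the handle across its 18 mm width. About 30 mm of air lies below the fingertips, and the rest begins 80 mm farther back.
- rest: Fixed wooden spatula rest, 50 (x) x 64 (y) x 63 mm high, origin under its centre on the worktop. A notch 38 wide runs along its x through the top, floor 43 above the worktop, cheeks 20 higher. The handle lies in it, blade towards +x; at the start the spatula's origin is about 172 mm along the rest's +x.
- tray: Fixed steel draining tray, origin on the worktop under its middle. Its flat bed slopes 25 deg down towards its +x (away from the robot): surface 65 mm up at x=0. Along the slope the bed runs from 115 mm uphill of there (open edge, 114 mm up) to 90 mm downhill, where a lip stands 22 mm out of the bed, square to it. Bed 170 wide (y), side rims 10 high.
- crispbread: Square rigid brown crispbread, dimpled on top, 120 x 120 x 12 mm, 50-100 g. Origin: centre of its underside, z out of its top. The lower 5 mm of all edges are bevelled (flat underside 100 x 100), so a thin blade pressed on the bed can wedge under. Lies on the bed against the lip, its x down the slope, up to 20 mm off the tray's middle sideways.
- stand: Fixed wooden serving stand, origin on the worktop under its centre. Two level rails along its x, 130 mm long, 14 wide, tops 75 above the worktop, centre lines at y -45 and +45: gap of 76 between them, open upwards and at the -x end; below are only two cross pieces 8 high. The blade passes down between the rails, the bread rests on them.
- pepper_mill: Turned dark wooden pepper mill, 142 tall, 54 across; bystander. Origin under its centre.
- salt_dish: Small white bowl, 72 across, 30 high; bystander. Origin under its centre.
- mug: White mug, 80 across, 90 high; bystander. Origin under its centre.
- seed_jar: Glass jar with a steel cap, 80 across, 110 high; bystander. Origin under its centre.
- wooden_spoon: Wooden spoon lying flat, 280 long; bystander. x along it, to the bowl.
Mind the look-alikes: they are no part of the job. What is shaped like the stand but red or yellow is not meant.

How it is judged:
On the way, in this order (a step that is already met when the one before it is completed fails the run):
1. the bread is carried by the spatula, clear of the tray and of the gripper (contact force between crispbread and spatula above 0.15 N and contact force between crispbread and tray below 0.02 N and contact force between crispbread and the arm below 0.02 N and height (world z) of crispbread above 0.09 m), for 0.2 s.
2. the bread lies level, centred and square on the stand's rails, free of the spatula (x of crispbread in the frame of stand between -0.025 and 0.025 m and y of crispbread in the frame of stand between -0.013 and 0.013 m and z of crispbread in the frame of stand between 0.071 and 0.08 m and angle between crispbread's own z axis and vertical below 0.08 rad and (angle between the x axis of crispbread and the x axis of stand, either way round below 0.25 rad or angle between the x axis of crispbread and the y axis of stand, either way round below 0.25 rad) and contact force between crispbread and spatula below 0.02 N), for 0.2 s.
At the end, for the whole second after the job is handed in: Bread at rest on both rails, free of the spatula: level within 0.08 rad, underside 71-80 mm up, centre within 25 mm along and 13 mm across, square within 0.25 rad. Spatula at rest, handle borne by the rest, grip point 30-170 mm ahead of it, blade flat on the worktop (0.12 rad, 12 mm) (all of step 2 and linear speed of each of crispbread, spatula below 0.02 m/s and angle between spatula's own z axis and vertical below 0.12 rad and contact force between spatula and rest above 0.05 N and height (world z) of spatula between -0.004 and 0.012 m and x of spatula_grip in the frame of rest between 0.03 and 0.17 m); the robot touches nothing.
It fails at once if the gripper or arm touches the bread (contact force between any of the fingers, the arm and crispbread above 0.3 N).
It fails at once if a bystander is shifted by more than 30 mm (distance of any of pepper_mill, salt_dish, mug, seed_jar, wooden_spoon from where it was at the start of the episode above 0.03 m).
It also fails if it takes over 64 s, if anything falls off the work surface, if the arm or the gripper's body presses on something with over 40 N, if the wrist force passes 120 N, or if a joint passes its speed limit or range.

ROBOT

A 7-joint arm with a two-finger parallel gripper is mounted at the origin on the work surface. World frame = base frame: x ahead of the robot, y to its left, z up, the work surface at z = 0. Lengths are in m, angles in rad, forces in N, time in s.
With the tool pointing down it reaches from about 0.35 to 0.9 m from the base axis. Payload 19.9 kg.
Tool frame: the origin (TCP) lies on the centre line of the jaws, within the pads' length; the fingertips stand 22 mm ahead of it and the grasp point (between the pads) lies 3 mm ahead of it (ctrl.tcp_to_tips is the distance from the TCP to the fingertips, in m); z points along the fingers, x is the direction in which the jaws open and shut, and the axes are right-handed (so a half turn about z gives the same grasp; the last joint's range is limited). The gripper opens to 85 mm and grips with 20 to 120 N. Pads are 22 mm wide; open, the fingers measure 114 mm over their backs; the gripper's body (76 mm by 85 mm) begins 54 mm behind the grasp point. The pads swing forward as they close: fully open they stand 13 mm farther back than shut.
Start: joints at [1.109, 0.417, -0.01, 1.614, 0.005, 1.111, -0.053], TCP at [0.255, -0.571, 0.253] pointing down, gripper open.
Joint ranges: [-2.81, 2.81], [-0.39, 2.02], [-1.27, 1.25], [0.06, 2.57], [-1.19, 4.33], [0.19, 2], [-2.82, 2.82]. Speed limits (rad/s): [1.89, 1.89, 2.39, 2.39, 3.01, 3.01, 3.01].

INTERFACE

Orientations are given as a unit quaternion [w, x, y, z].
In Python, from workcell import monitor, viewer, ctrl, finder gives the robot as it stands. The module is installed in compiled form; this text tells all that it offers.
- The arm moves only by the shell command python3 -m creep 'ROWS' [OPENING]. ROWS is JSON, a list of rows, each an object of numbers: "dx", "dy", "dz": the shift along the world's x, y, z in mm; "wx", "wy", "wz": the turn, a rotation vector about the world's x, y, z in units of 8 degrees (1.0 is 8 degrees). A call has 1 to 12 rows; each row is the pose to reach, as a shift and turn from the pose measured when the call began; what a row does not reach only later rows make up. A row lasts 1/10 s, in which the tool goes at most 50 mm and 8.59 degrees, less where a joint would pass 70% of its speed; a pose out of reach is approached as far as the arm can. A call with a gripper value outside its range is refused whole. OPENING is the opening, from -1 (shut) to 1 (fully open), set as the call begins (- or left out, the last holds). The fingers move at their own pace and stop on an object; the grip force is fixed at half the most. Time passes only in rows, so rows that repeat a pose let the fingers close. It gives the time, the measured TCP pose, the force and the opening at its end, in the units of the state.
- monitor.get_obs(): the state, without advancing time (a new reading comes with each control period).
- viewer.capture(name): name is "side" or "top"; returns a dict with "frame" (384x512x3 uint8, red, green, blue), "fx", "fy", "cx", "cy" (pixels), "xyz" and "rotation" of the camera in the world. Camera axes: x right, y down, z forward; pixel columns grow to the right and rows downward; lengths in m; the calibration is good to about 2 mm. A picture is of the moment at which its call begins. There is no depth.
- ctrl.job_done(): hands the job in, once; it reports no verdict.
Trained networks look in a picture, given as the dict that the camera call returned (one of the last four; its "shot" number tells which), for a name from the list of things; names that differ only in an ending like _2 or _b are one class to them, and where a whole thing is asked for, a point or a joint stands for the part that bears it (a point fixed in the world has none). Each returns a list of dicts, best first, with "confidence" (0 to 1); they miss things now and then, are a little off and sometimes report something else, mostly with a low value. They report only what shows in the picture. A call takes as long as a camera call. They do not tell look-alikes from the thing itself.
- finder.recognise(query, picture): "bbox" ([centre column, centre row, width, height] in pixels, round what is visible of it).
- finder.place_of(query, picture): "pixel" ([column, row] in pixels: a listed point, or the origin of a listed thing).
The state is a dict: "time": time; "q": joint angles; "joint_velocities": joint speeds; "joint_efforts": joint torques, N m; "tool_pos": TCP position; "orientation": TCP orientation; "wrist_force": force on the tool from outside, world axes, zero at the start; "ft_torque": the same for the moment, N m; "width": finger opening in m.
Only numpy, scipy, OpenCV 4.12 (cv2) and the standard library are available. Lean on these libraries where they do the work, as an engineer would, in place of code of your own. Each camera call takes 0.05 s, during which the arm holds its last target.

## Working session

There is one attempt and no reset: what is moved stays moved. The work goes in short steps, Python scripts to look and compute and a shell command to move; the robot and the scene stay as the last step left them, time stands still between calls to the robot, and variables do not carry over. Pictures are saved under pics/ and viewed, and the job is handed in when it is done.

```bash
mkdir -p pics; cat > h.py <<'E'
import numpy as np, cv2, pickle
from workcell import monitor, viewer, ctrl, finder
def P(c): return np.array(c['xyz']),np.array(c['rotation'])
def rot(c):
    R=np.array(c['rotation'],float)
    if R.shape==(3,3): return R
    from scipy.spatial.transform import Rotation as Q
    return Q.from_quat([R[1],R[2],R[3],R[0]]).as_matrix()
def ray(c,px):
    d=np.array([(px[0]-c['cx'])/c['fx'],(px[1]-c['cy'])/c['fy'],1.0]); return np.array(c['xyz'],float),rot(c)@d
def onz(c,px,z):
    o,d=ray(c,px); return o+d*(z-o[2])/d[2]
def tri(c1,p1,c2,p2):
    o1,d1=ray(c1,p1);o2,d2=ray(c2,p2)
    s=np.linalg.lstsq(np.c_[d1,-d2],o2-o1,rcond=None)[0]
    a=o1+d1*s[0];b=o2+d2*s[1];return (a+b)/2,np.linalg.norm(a-b)
def proj(c,p):
    q=rot(c).T@(np.array(p,float)-np.array(c['xyz'],float)); return np.array([c['fx']*q[0]/q[2]+c['cx'],c['fy']*q[1]/q[2]+c['cy']])
def save(c,name,s=1.5):
    cv2.imwrite('pics/'+name,cv2.resize(c['frame'][:,:,::-1],None,fx=s,fy=s,interpolation=cv2.INTER_CUBIC))
E
python3 - <<'E'
from h import *
np.set_printoptions(precision=4,suppress=True)
cs={}
for n in('side','top'):
    c=viewer.capture(n);cs[n]=c;save(c,n+'0.png');print(n,c['xyz'],c['rotation'],c['fx'],c['fy'],c['cx'],c['cy'])
    for q in['spatula','spatula_grip','rest','tray','crispbread','stand','pepper_mill','salt_dish','mug','seed_jar','wooden_spoon']:
        print(q,[(np.round(r['pixel'],1),round(r['confidence'],2)) for r in finder.place_of(q,c)],[(np.round(r['bbox']),round(r['confidence'],2)) for r in finder.recognise(q,c)])
pickle.dump(cs,open('c0.pkl','wb'))
o=monitor.get_obs();print(o)
E
```

```text
side [-0.0432  0.9454  0.9839] [ 0.1122 -0.2147  0.8729 -0.4235] 412.20472138380705 412.20472138380705 255.27157344260615 191.5466813180526
spatula [(array([287.5, 172.2]), 0.82)] [(array([296., 175.,  66.,  26.]), 0.55)]
spatula_grip [(array([297.5, 167.5]), 0.72)] [(array([295., 177.,  68.,  25.]), 0.63)]
rest [(array([316.2, 193. ]), 0.76), (array([270.4, 253.7]), 0.3)] [(array([316., 188.,  19.,  16.]), 0.59)]
tray [(array([186.5, 270.8]), 0.97)] [(array([186., 262.,  77.,  65.]), 0.74)]
crispbread [(array([178.5, 247.6]), 0.86), (array([164. , 214.2]), 0.72)] []
stand [(array([289.7, 319.7]), 0.82), (array([129.9, 245. ]), 0.82), (array([225.7, 206.7]), 0.71)] [(array([128., 236.,  50.,  46.]), 0.96), (array([228., 199.,  46.,  41.]), 0.82), (array([290., 314.,  59.,  64.]), 0.64)]
pepper_mill [(array([162.7, 214.2]), 0.71)] [(array([160., 200.,  18.,  35.]), 0.89)]
salt_dish [(array([272. , 255.1]), 0.81)] [(array([273., 250.,  22.,  21.]), 0.86)]
mug [(array([202.8, 179.6]), 0.91), (array([313.6, 162.5]), 0.41)] [(array([205., 170.,  28.,  29.]), 0.74), (array([317., 186.,  20
[... 1407 characters left out ...]
), 0.94)]
seed_jar [(array([314.3, 124.8]), 0.98)] [(array([318., 116.,  28.,  30.]), 0.61)]
wooden_spoon [(array([371.4, 221.7]), 0.86)] [(array([374., 219.,  44.,  76.]), 0.81)]
{'time': 2.3, 'q': array([ 1.1095,  0.4174, -0.0103,  1.6136,  0.0047,  1.1107, -0.053 ]), 'joint_velocities': array([ 0.0008, -0.0006,  0.0003, -0.0001,  0.0004, -0.0008,  0.0004]), 'joint_efforts': array([ -0.0002, -86.4208,   0.6784, -43.5211,   0.0192,   0.002 ,
        -0.    ]), 'tool_pos': array([ 0.2548, -0.5707,  0.2533]), 'orientation': array([-0.    ,  0.8389, -0.5442, -0.    ]), 'wrist_force': array([0.3926, 0.392 , 0.3887]), 'ft_torque': array([-0.0466,  0.0122,  0.0426]), 'width': 0.08539875844639509}
```

View images.

View pics/side0.png

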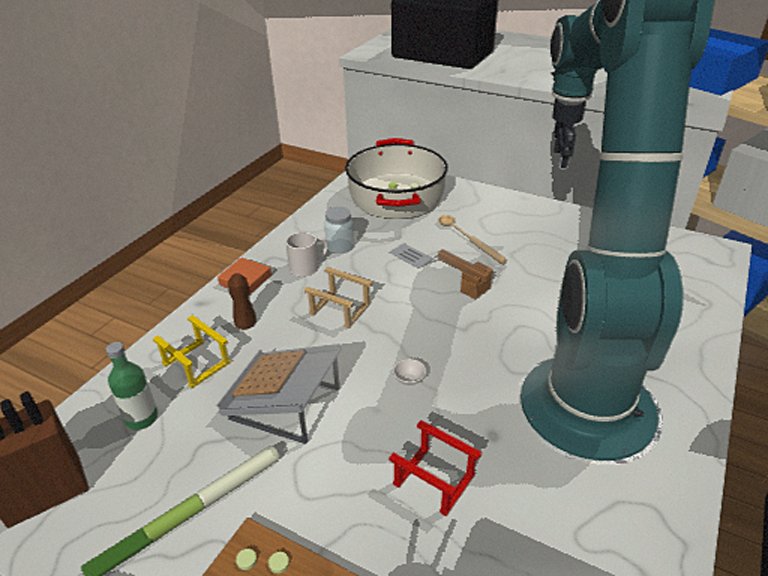

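View pics/top0.png

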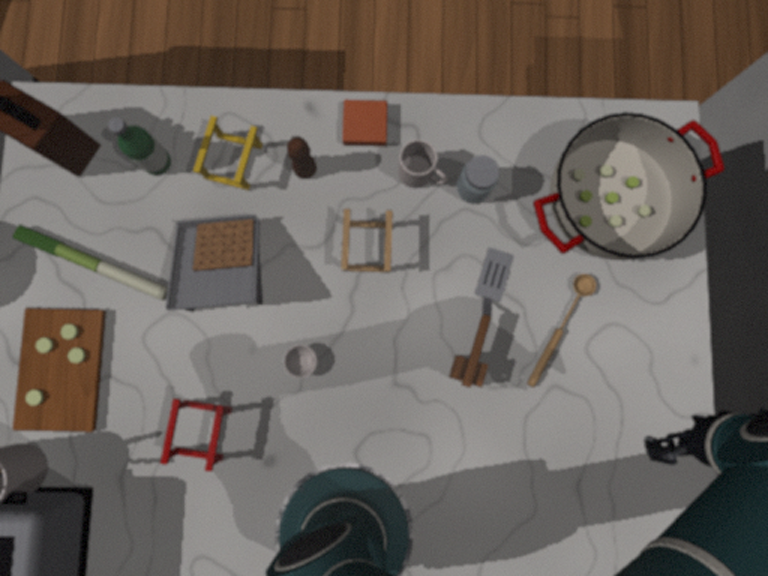

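```bash
python3 - <<'E'
import pickle,cv2,numpy as np
cs=pickle.load(open('c0.pkl','rb'))
def crop(n,x,y,w,h,s):
    f=cs[n]['frame'][y:y+h,x:x+w,::-1]; return cv2.resize(f,None,fx=s,fy=s,interpolation=cv2.INTER_CUBIC)
cv2.imwrite('pics/c1.png',np.vstack([np.hstack([crop('top',105,135,75,75,5),crop('top',215,130,75,75,5)]) ,]))
cv2.imwrite('pics/c2.png',np.hstack([crop('side',140,220,94,80,4),crop('side',195,170,94,80,4)]))
cv2.imwrite('pics/c3.png',np.hstack([crop('top',290,160,60,100,5),crop('side',250,150,100,100,5)]))
E
```

```text
(no output)
```

View pics/c1.png

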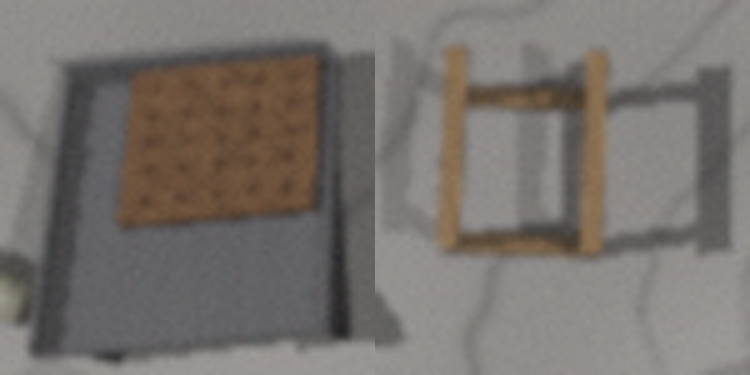

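View pics/c2.png

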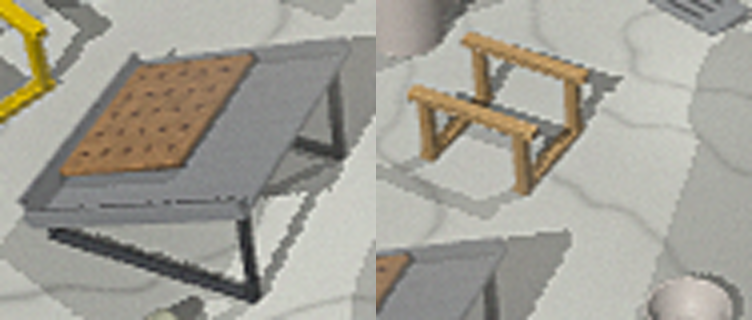

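View pics/c3.png

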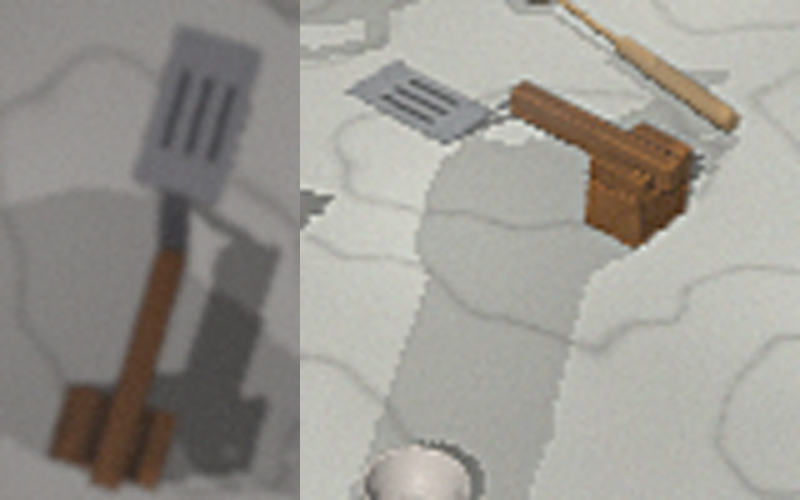

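```bash
cat > fit.py <<'E'
from h import *
from scipy.optimize import least_squares
np.set_printoptions(precision=4,suppress=True)
cs=pickle.load(open('c0.pkl','rb'));T,S=cs['top'],cs['side']
def t(x,y,ox,oy,s): return np.array([(x+.5)/s-.5+ox,(y+.5)/s-.5+oy])
if __name__=='__main__':
    t5=lambda x,y:t(x,y,215,130,5); s4=lambda x,y:t(x,y,195,170,4)
    L={'+y+x':(t5(82,47),s4(36,93)),'+y-x':(t5(76,248),s4(159,132)),'-y+x':(t5(222,52),s4(94,40)),'-y-x':(t5(218,250),s4(209,75))}
    R={}
    for k,(a,b) in L.items(): R[k]=tri(T,a,S,b);print('stand',k,R[k], onz(T,a,.075),onz(S,b,.075))
    b5=lambda x,y:t(x,y,105,135,5); c4=lambda x,y:t(x,y,140,220,4)
    B={'+y+x':(b5(130,72),c4(60,173)),'-y+x':(b5(318,57),c4(137,62)),'-y-x':(b5(312,207),c4(258,52)),'+y-x':(b5(120,225),c4(183,165))}
    for k,(a,b) in B.items(): print('bread',k,tri(T,a,S,b))
    # tray uphill edge corners & lip ends
    Q={'-y up':(b5(343,340),c4(347,40)),'+y up':(b5(35,352),c4(247,208)),'-y lip':(b5(330,45),c4(137,55)),'+y lip':(b5(65,65),c4(22,205))}
    for k,(a,b) in Q.items(): print('tray',k,tri(T,a,S,b))
    p5=lambda x,y:t(x,y,290,160,5); q5=lambda x,y:t(x-300,y,250,150,5)
    W={'nose+y':(p5(178,25),q5(345,92)),'nose-y':(p5(268,52),q5(395,58)),'rear+y':(p5(135,180),q5(447,140)),'rear-y':(p5(222,207),q5(495,108)),'hfront':(p5(173,250),q5(523,87)),'hrear':(p5(105,485),q5(655,190))}
    for k,(a,b) in W.items(): print('spat',k,tri(T,a,S,b))
    M={'c1':(p5(70,385),q5(590,160)),'c2':(p5(175,410),q5(645,120))}
    for k,(a,b) in M.items(): print('rest',k,tri(T,a,S,b), onz(T,a,.063))
E
python3 fit.py
```

```text
stand +y+x (array([0.6797, 0.0122, 0.0709]), np.float64(0.0026945397294952165)) [0.6799 0.0126 0.075 ] [0.675  0.0162 0.075 ]
stand +y-x (array([0.5504, 0.0122, 0.0737]), np.float64(0.0004297604601507922)) [0.5504 0.0122 0.075 ] [0.5494 0.0134 0.075 ]
stand -y+x (array([ 0.6768, -0.0778,  0.0723]), np.float64(0.006316867486463959)) [ 0.6791 -0.0765  0.075 ] [ 0.6713 -0.0752  0.075 ]
stand -y-x (array([ 0.5508, -0.0772,  0.0747]), np.float64(0.0014510482467092372)) [ 0.5515 -0.0769  0.075 ] [ 0.5499 -0.0771  0.075 ]
bread +y+x (array([0.6454, 0.339 , 0.0402]), np.float64(0.0037406121694359253))
bread -y+x (array([0.6597, 0.2176, 0.0459]), np.float64(0.0013300533258394092))
bread -y-x (array([0.5497, 0.2033, 0.094 ]), np.float64(0.0054515961118128805))
bread +y-x (array([0.5365, 0.3223, 0.0877]), np.float64(0.005240800714165676))
tray -y up (array([0.4729, 0.1786, 0.1174]), np.float64(0.0102978974438831))
tray +y up (array([0.4538, 0.3567, 0.1196]), np.float64(0.005354264716971123))
tray -y lip (array([0.6671, 0.2099, 0.0444]), np.float64(0.001102301978395191))
tray +y lip (array([0.6478, 0.3798, 0.044 ]), np.float64(0.0041412329793180875))
spat nose+y (array([ 0.6206, -0.3025,  0.0027]), np.float64(0.000565505512637374))
spat nose-y (array([ 0.6034, -0.3621,  0.0063]), np.float64(0.0013760798044488694))
spat rear+y (array([ 0.5135, -0.2732,  0.0078]), np.float64(0.000757119940144445))
spat rear-y (array([ 0.4972, -0.3308,  0.008 ]), np.float64(0.00022630958058146008))
spat hfront (array([ 0.4597, -0.2875,  0.0675]), np.float64(0.006904928610014349))
spat hrear (array([ 0.3215, -0.2458,  0.0429]), np.float64(0.013383360698842202))
rest c1 (array([ 0.3754, -0.2228,  0.0678]), np.float64(0.0038631184769181413)) [ 0.3772 -0.2228  0.063 ]
rest c2 (array([ 0.3597, -0.2891,  0.067 ]), np.float64(0.007841781189406804)) [ 0.3633 -0.2884  0.063 ]
```

```bash
cat > fit2.py <<'E'
from fit import *
def Tm(p,pitch=0,fixz=None):
    from scipy.spatial.transform import Rotation as Q
    return Q.from_euler('ZY',[p[2],pitch]).as_matrix()
def fit(name,local,obs,x0,pitch=0,z0=0):
    # p: x y yaw
    off=np.array([0,0,z0])
    def f(p):
        R=Tm(p,pitch);r=[]
        for k,(a,b) in obs.items():
            w=R@np.array(local[k])+[p[0],p[1],z0]
            r+=list(proj(T,w)-a) if a is not None else []
            r+=list(proj(S,w)-b) if b is not None else []
        return np.array(r)
    s=least_squares(f,x0,loss='soft_l1');print(name,s.x[:2],'yaw deg',np.degrees(s.x[2]),'rms',np.sqrt(np.mean(f(s.x)**2)));print(f(s.x).reshape(-1,4))
    return s.x
t5=lambda x,y:t(x,y,215,130,5); s4=lambda x,y:t(x,y,195,170,4)
L={'+y+x':(t5(82,47),s4(36,93)),'+y-x':(t5(76,248),s4(159,132)),'-y+x':(t5(222,52),s4(94,40)),'-y-x':(t5(218,250),s4(209,75))}
fit('stand',{'+y+x':(.065,.045,.075),'+y-x':(-.065,.045,.075),'-y+x':(.065,-.045,.075),'-y-x':(-.065,-.045,.075)},L,[.61,-.03,0])
b5=lambda x,y:t(x,y,105,135,5); c4=lambda x,y:t(x,y,140,220,4)
B={'+y+x':(b5(130,72),c4(60,173)),'-y+x':(b5(318,57),c4(137,62)),'-y-x':(b5(312,207),c4(258,52)),'+y-x':(b5(120,225),c4(183,165))}
h=.06
# bread: z free via tray geometry: downhill centre s=0.03 => z=.065-.03*sin25
fit('bread',{'+y+x':(h,h,.012),'-y+x':(h,-h,.012),'-y-x':(-h,-h,.012),'+y-x':(-h,h,.012)},B,[.6,.27,.1],np.radians(25),.065-.03*np.sin(np.radians(25)))
Q={'-y up':(b5(343,340),c4(347,40)),'+y up':(b5(35,352),c4(247,208)),'-y lip':(b5(330,45),c4(137,55)),'+y lip':(b5(65,65),c4(22,205))}
fit('tray',{'-y up':(-.115,-.085,.01),'+y up':(-.115,.085,.01),'-y lip':(.09,-.085,.022),'+y lip':(.09,.085,.022)},Q,[.56,.28,.1],np.radians(25),.065)
p5=lambda x,y:t(x,y,290,160,5); q5=lambda x,y:t(x-300,y,250,150,5)
W={'nose+y':(p5(178,25),q5(345,92)),'nose-y':(p5(268,52),q5(395,58)),'rear+y':(p5(135,180),q5(447,140)),'rear-y':(p5(222,207),q5(495,108)),'hfront':(p5(173,250),q5(517,85)),'hrear':(p5(105,485),q5(655,190))}
fit('spat',{'nose+y':(.112,.03,.002),'nose-y':(.112,-.03,.002),'rear+y':(0,.03,.002),'rear-y':(0,-.03,.002),'hfront':(-.045,0,.067),'hrear':(-.2,0,.067)},W,[.5,-.3,-.27])
M={'c1':(p5(70,385),q5(590,160)),'c2':(p5(175,410),q5(632,123))}
fit('rest',{'c1':(.025,.032,.063),'c2':(.025,-.032,.063)},M,[.35,-.25,-.27])
E
python3 fit2.py
```

```text
stand [ 0.6143 -0.0321] yaw deg -0.013498034775776683 rms 0.5476389511092494
[[-0.1192  0.18   -0.4713 -0.8407]
 [-0.2521  0.351   0.0958 -0.073 ]
 [ 0.175  -0.0518 -1.5392 -0.8379]
 [ 0.032   0.6975  0.1637  0.0542]]
bread [0.5941 0.2699] yaw deg 7.637204728472964 rms 0.8393255092392976
[[ 1.0343  0.8399 -0.007   0.029 ]
 [ 0.244   0.0403  0.0665  1.8421]
 [ 0.6342  0.0024 -1.7347  0.86  ]
 [ 0.1466  0.4997 -1.2153 -0.3707]]
tray [0.564  0.2834] yaw deg 7.125455978201067 rms 1.326816853949961
[[-3.7421 -2.6099 -0.4521  0.3696]
 [ 0.4731  0.6251 -0.8929 -1.3256]
 [-0.2559  0.6844  0.2551 -0.2778]
 [ 0.1419  1.6485  0.4211 -0.5006]]
spat [ 0.5063 -0.3019] yaw deg -17.244636193837525 rms 1.2602978060503938
[[ 1.0918 -0.4495  0.1821 -0.4217]
 [ 0.0815 -0.2102  0.1307  0.6052]
 [-0.2565 -0.1839 -0.4929  1.033 ]
 [-0.4938  0.1576 -0.1552  1.2285]
 [ 0.7094 -0.1161 -0.4473  0.0895]
 [-0.5731  0.3258  3.6501 -4.288 ]]
rest [ 0.3456 -0.2517] yaw deg -10.930802508277255 rms 0.44215958269552347
[[ 0.7012  0.3303 -0.5991  0.642 ]
 [-0.1965 -0.2621  0.2634  0.1241]]
```

```bash
python3 -m creep '[{"dx":40,"dy":60,"wz":-1},{"dx":80,"dy":120,"wz":-2},{"dx":120,"dy":180,"wz":-3},{"dx":155,"dy":235,"wz":-4,"dz":-20},{"dx":189,"dy":288,"dz":-50,"wz":-5.1},{"dx":189,"dy":288,"dz":-80,"wz":-5.1},{"dx":189,"dy":288,"dz":-100,"wz":-5.1},{"dx":189,"dy":288,"dz":-100,"wz":-5.1},{"dx":189,"dy":288,"dz":-100,"wz":-5.1}]' 1
python3 - <<'E'
from h import *
o=monitor.get_obs();print(o['time'],o['q'])
for n in('side','top'):
    c=viewer.capture(n);save(c,n+'1.png')
    y,x=(120,230) if n=='side' else (140,270)
    cv2.imwrite(f'pics/z1{n}.png',cv2.resize(c['frame'][y:y+130,x:x+130,::-1],None,fx=4,fy=4,interpolation=cv2.INTER_CUBIC))
a=cv2.imread('pics/z1side.png');b=cv2.imread('pics/z1top.png');cv2.imwrite('pics/z1.png',cv2.resize(np.hstack([a,b]),None,fx=.75,fy=.75))
E
```

```text
2.3 [ 1.1094785   0.41742511 -0.01031012  1.61358472  0.00470058  1.11068524
 -0.05297558]validation failed for argument at $[0]...
```

View pics/z1.png

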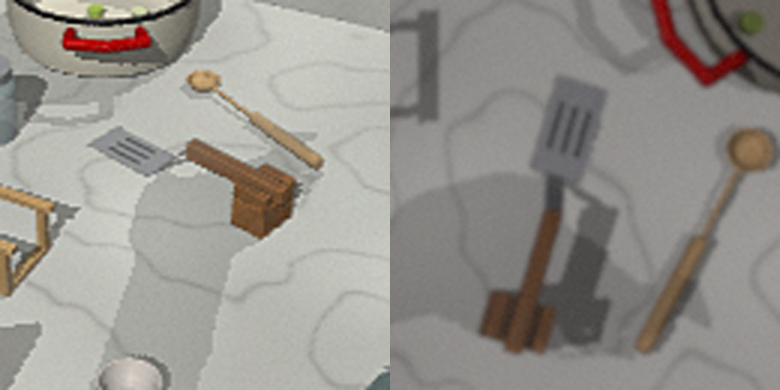

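The move was refused and the picture is unchanged. A row probably has to carry all six keys.

```bash
python3 -m creep '[{"dx":40,"dy":60,"dz":0,"wx":0,"wy":0,"wz":-1},{"dx":80,"dy":120,"dz":0,"wx":0,"wy":0,"wz":-2},{"dx":110,"dy":165,"dz":0,"wx":0,"wy":0,"wz":-3},{"dx":140,"dy":210,"dz":-20,"wx":0,"wy":0,"wz":-4},{"dx":165,"dy":250,"dz":-35,"wx":0,"wy":0,"wz":-5.1},{"dx":189,"dy":288,"dz":-50,"wx":0,"wy":0,"wz":-5.1},{"dx":189,"dy":288,"dz":-80,"wx":0,"wy":0,"wz":-5.1},{"dx":189,"dy":288,"dz":-100,"wx":0,"wy":0,"wz":-5.1},{"dx":189,"dy":288,"dz":-100,"wx":0,"wy":0,"wz":-5.1},{"dx":189,"dy":288,"dz":-100,"wx":0,"wy":0,"wz":-5.1}]' 1
python3 - <<'E'
from h import *
o=monitor.get_obs();print(o['time'],o['q'])
for n in('side','top'):
    c=viewer.capture(n);save(c,n+'1.png')
    y,x=(120,230) if n=='side' else (140,270)
    cv2.imwrite(f'pics/z1{n}.png',cv2.resize(c['frame'][y:y+130,x:x+130,::-1],None,fx=4,fy=4,interpolation=cv2.INTER_CUBIC))
a=cv2.imread('pics/z1side.png');b=cv2.imread('pics/z1top.png');cv2.imwrite('pics/z2.png',cv2.resize(np.hstack([a,b]),None,fx=.75,fy=.75))
E
```

```text
time: 3.4
tool_pos: [0.4436, -0.2827, 0.1531]
orientation: [-0.0, -0.597, 0.802, 0.001]
wrist_force: [0.1, -0.4, 0.8]
width: 0.0851
3.4 [ 0.54888812  0.36792178 -0.0481763   1.94733556  0.02362102  0.82805401
 -1.37444097]
```

View pics/z2.png

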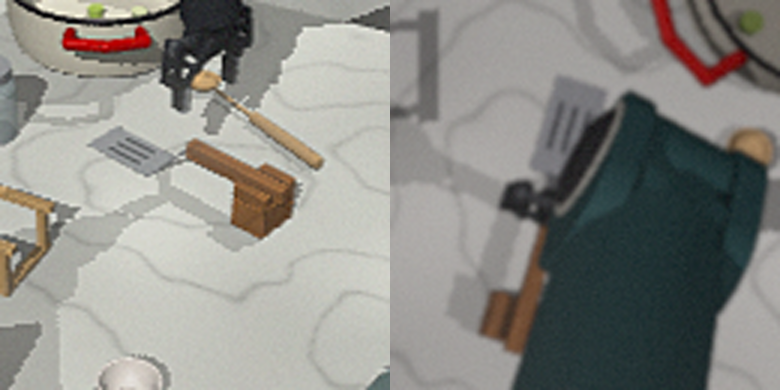

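```bash
python3 -m creep '[{"dx":0,"dy":0,"dz":-40,"wx":0,"wy":0,"wz":0},{"dx":0,"dy":0,"dz":-75,"wx":0,"wy":0,"wz":0},{"dx":0,"dy":0,"dz":-95,"wx":0,"wy":0,"wz":0},{"dx":0,"dy":0,"dz":-95,"wx":0,"wy":0,"wz":0},{"dx":0,"dy":0,"dz":-95,"wx":0,"wy":0,"wz":0}]' 1
python3 - <<'E'
from h import *
c=viewer.capture('side')
cv2.imwrite('pics/z3.png',cv2.resize(c['frame'][120:230,230:350,::-1],None,fx=5,fy=5,interpolation=cv2.INTER_CUBIC))
E
```

```text
time: 4.0
tool_pos: [0.4439, -0.2851, 0.0606]
orientation: [0.0, -0.596, 0.803, -0.001]
wrist_force: [0.1, 0.5, 0.6]
width: 0.0852
```

View pics/z3.png

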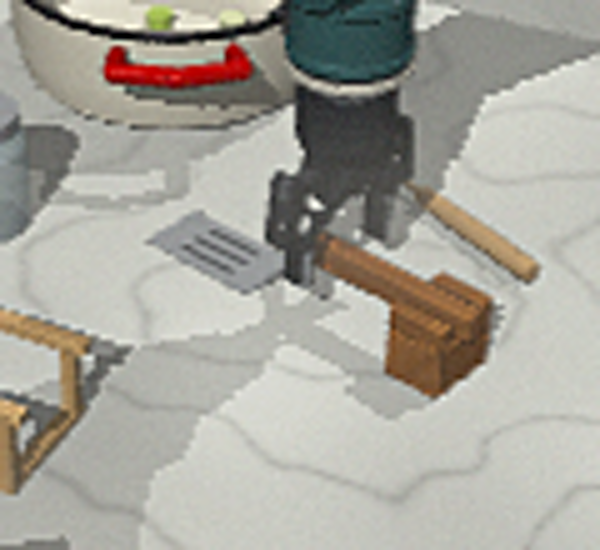

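```bash
python3 -m creep '[{"dx":0,"dy":2,"dz":-3,"wx":0,"wy":0,"wz":0},{"dx":0,"dy":2,"dz":-3,"wx":0,"wy":0,"wz":0},{"dx":0,"dy":2,"dz":-3,"wx":0,"wy":0,"wz":0},{"dx":0,"dy":2,"dz":-3,"wx":0,"wy":0,"wz":0},{"dx":0,"dy":2,"dz":-3,"wx":0,"wy":0,"wz":0},{"dx":0,"dy":2,"dz":-3,"wx":0,"wy":0,"wz":0},{"dx":0,"dy":2,"dz":-3,"wx":0,"wy":0,"wz":0},{"dx":0,"dy":2,"dz":-3,"wx":0,"wy":0,"wz":0},{"dx":0,"dy":2,"dz":-3,"wx":0,"wy":0,"wz":0},{"dx":0,"dy":2,"dz":-3,"wx":0,"wy":0,"wz":0}]' -1
python3 - <<'E'
from h import *
c=viewer.capture('side');o=monitor.get_obs();print(o['tool_pos'],o['width'],o['wrist_force'])
cv2.imwrite('pics/z4.png',cv2.resize(c['frame'][120:230,230:350,::-1],None,fx=5,fy=5,interpolation=cv2.INTER_CUBIC))
E
```

```text
time: 5.05
tool_pos: [0.4444, -0.2832, 0.0583]
orientation: [0.001, -0.596, 0.803, -0.002]
wrist_force: [-1.3, 1.0, 6.2]
width: 0.0173
[ 0.44437666 -0.28319025  0.05829478] 0.01731600237951 [-1.70390313  1.5344398   6.51649573]
```

View pics/z4.png

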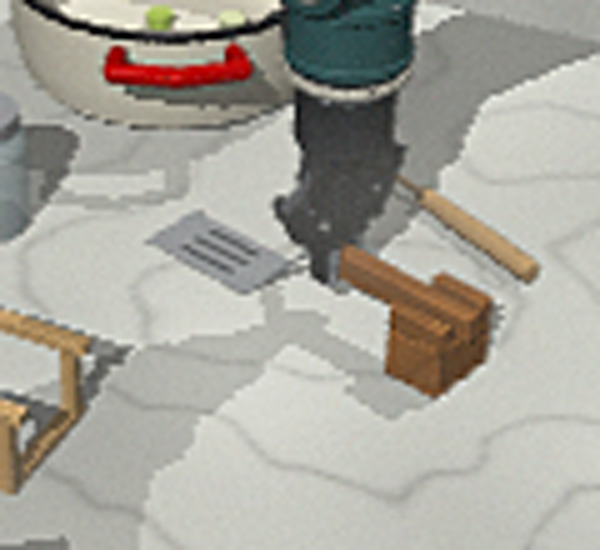

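```bash
cat > plan.py <<'E'
from h import *
from scipy.spatial.transform import Rotation as Q
np.set_printoptions(precision=4,suppress=True)
def q2R(q): return Q.from_quat([q[1],q[2],q[3],q[0]])
def SP(x,y,z,yaw,pitch): return np.array([x,y,z]),Q.from_euler('ZY',[yaw,pitch],degrees=True)
# relation at grasp
g_p=np.array([.4444,-.2832,.0583]); g_R=q2R(np.array([.001,-.596,.803,-.002]))
s_p,s_R=SP(.5063,-.3019,0,-17.2,0)
REL_R=g_R.inv()*s_R; REL_p=g_R.inv().apply(s_p-g_p)
def tcp_for(p,R):
    Rt=R*REL_R.inv(); return p-Rt.apply(REL_p),Rt
def spat_now(o=None):
    o=o or monitor.get_obs(); R=q2R(o['orientation']); return o['tool_pos']+R.apply(REL_p),R*REL_R
def go(p,R,o=None):
    o=o or monitor.get_obs(); tp,tR=tcp_for(p,R)
    print('tcp target',tp,'d(mm)',(tp-o['tool_pos'])*1000,'w(8deg)',np.degrees((tR*q2R(o['orientation']).inv()).as_rotvec())/8)
PSI=np.radians(7.4); A=np.radians(25); C=np.array([.594,.270,.0523])
d=np.array([np.cos(PSI)*np.cos(A),np.sin(PSI)*np.cos(A),-np.sin(A)]); n=np.array([np.cos(PSI)*np.sin(A),np.sin(PSI)*np.sin(A),np.cos(A)])
def tray(nose,h,pitch=25): # nose position along slope rel. bread centre (m), nose height over bed
    R=Q.from_euler('ZY',[np.degrees(PSI),pitch],degrees=True)
    return C+d*nose+n*h-R.apply([.112,0,0]),R
def where():
    p,R=spat_now(); e=R.as_euler('ZYX',degrees=True); nz=p+R.apply([.112,0,0])-C
    print('spat',p,'eul',e,'nose s,h,lat',nz@d,nz@n,nz@np.cross(n,d),'rear h',(p-C)@n)
E
python3 -m creep '[{"dx":0,"dy":0,"dz":40,"wx":0,"wy":0,"wz":0},{"dx":0,"dy":0,"dz":80,"wx":0,"wy":0,"wz":0},{"dx":0,"dy":0,"dz":120,"wx":0,"wy":0,"wz":0},{"dx":0,"dy":0,"dz":160,"wx":0,"wy":0,"wz":0},{"dx":0,"dy":0,"dz":200,"wx":0,"wy":0,"wz":0},{"dx":0,"dy":0,"dz":200,"wx":0,"wy":0,"wz":0}]'
python3 - <<'E'
from plan import *
o=monitor.get_obs();print(o['q'],o['wrist_force'],o['ft_torque']);where()
go(*tray(-.075,.10)); go(*tray(-.075,.03))
c=viewer.capture('side');save(c,'side5.png')
E
```

```text
time: 5.7
tool_pos: [0.446, -0.2841, 0.2633]
orientation: [0.002, -0.596, 0.803, -0.005]
wrist_force: [0.3, 0.2, -2.5]
width: 0.0173
[ 0.5507  0.2306 -0.0489  1.8479  0.0139  1.052  -1.369 ] [ 0.2771  0.1594 -2.4861] [-0.0276 -0.0651  0.0038]
spat [ 0.5082 -0.3031  0.2055] eul [-17.2415  -0.3807  -0.1398] nose s,h,lat -0.11680248219793213 0.11536495433758001 -0.6040128370798181 rear h 0.07166873013169581
tcp target [0.4342 0.2488 0.3021] d(mm) [-11.7716 532.949   38.7803] w(8deg) [0.2915 3.1835 3.0256]
tcp target [0.4049 0.245  0.2387] d(mm) [-41.1085 529.1388 -24.6612] w(8deg) [0.2915 3.1835 3.0256]
```

View pics/side5.png

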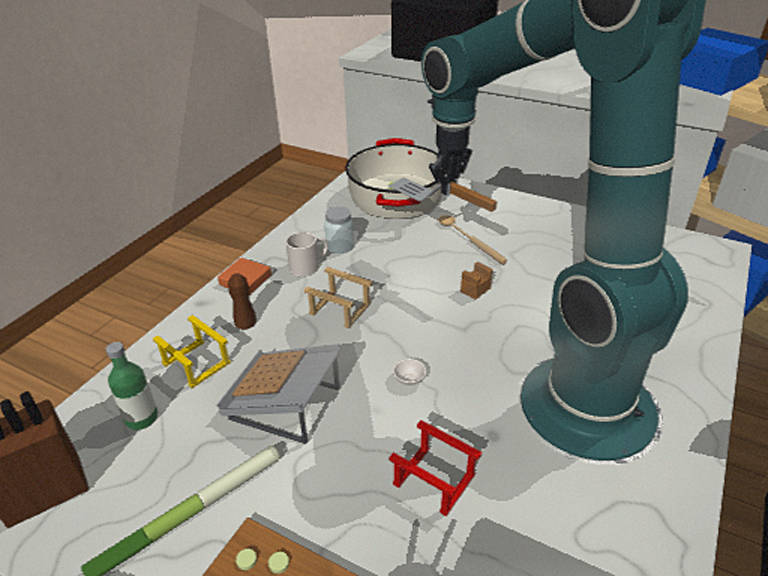

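```bash
python3 -m creep '[{"dx":0,"dy":30,"dz":20,"wx":0,"wy":0.2,"wz":0.3},{"dx":0,"dy":70,"dz":39,"wx":0,"wy":0.5,"wz":0.6},{"dx":0,"dy":115,"dz":39,"wx":0,"wy":0.8,"wz":0.9},{"dx":-2,"dy":160,"dz":39,"wx":0,"wy":1.1,"wz":1.2},{"dx":-4,"dy":205,"dz":39,"wx":0.1,"wy":1.4,"wz":1.5},{"dx":-5,"dy":250,"dz":39,"wx":0.1,"wy":1.7,"wz":1.8},{"dx":-6,"dy":295,"dz":39,"wx":0.2,"wy":2,"wz":2.1},{"dx":-8,"dy":340,"dz":39,"wx":0.2,"wy":2.3,"wz":2.4},{"dx":-10,"dy":385,"dz":39,"wx":0.3,"wy":2.6,"wz":2.7},{"dx":-11,"dy":430,"dz":39,"wx":0.3,"wy":2.9,"wz":3},{"dx":-12,"dy":480,"dz":39,"wx":0.3,"wy":3.18,"wz":3.03},{"dx":-12,"dy":533,"dz":39,"wx":0.3,"wy":3.18,"wz":3.03}]'
python3 -m creep '[{"dx":0,"dy":0,"dz":0,"wx":0,"wy":0,"wz":0}]'
python3 - <<'E'
from plan import *
o=monitor.get_obs();print(o['q'],o['wrist_force'],o['ft_torque']);where()
go(*tray(-.075,.02))
c=viewer.capture('side');save(c,'side6.png')
c=viewer.capture('top');save(c,'top6.png')
E
```

```text
time: 6.95
tool_pos: [0.4327, 0.2479, 0.2977]
orientation: [0.163, 0.735, -0.642, -0.144]
wrist_force: [0.9, -0.1, -1.0]
width: 0.0167
time: 7.05
tool_pos: [0.4306, 0.2538, 0.2963]
orientation: [0.164, 0.738, -0.639, -0.146]
wrist_force: [-1.1, -1.5, -0.5]
width: 0.0174
[-0.1526  0.4216 -0.4674  1.6123 -0.0182  1.5427 -2.0442] [-1.0706 -1.4526 -0.4837] [ 0.0309 -0.5214  0.0494]
spat [0.4633 0.2591 0.2158] eul [ 7.9218 25.5686  0.2748] nose s,h,lat -0.0758143416428298 0.09171720810123796 0.006900612632894793 rear h 0.09283042546033529
tcp target [0.4007 0.2444 0.2296] d(mm) [-29.9015  -9.3277 -66.6776] w(8deg) [-0.0213 -0.0746 -0.0506]
```

View pics/side6.png

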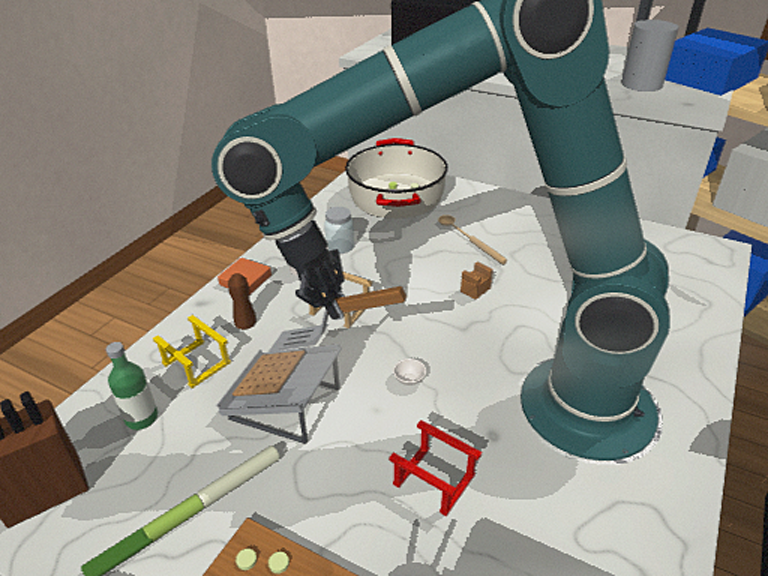

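```bash
python3 -m creep '[{"dx":-10,"dy":-3,"dz":-20,"wx":0,"wy":0,"wz":0},{"dx":-20,"dy":-7,"dz":-45,"wx":0,"wy":-0.07,"wz":-0.05},{"dx":-30,"dy":-9,"dz":-67,"wx":0,"wy":-0.07,"wz":-0.05},{"dx":-30,"dy":-9,"dz":-67,"wx":0,"wy":-0.07,"wz":-0.05},{"dx":-30,"dy":-9,"dz":-67,"wx":0,"wy":-0.07,"wz":-0.05},{"dx":-30,"dy":-9,"dz":-67,"wx":0,"wy":-0.07,"wz":-0.05}]'
python3 - <<'E'
from plan import *
o=monitor.get_obs();print(o['wrist_force'],o['ft_torque']);where()
go(*tray(-.075,.0,26))
a=viewer.capture('side');b=viewer.capture('top');pickle.dump({'side':a,'top':b},open('c7.pkl','wb'))
z=[cv2.resize(a['frame'][200:300,130:250,::-1],None,fx=5,fy=5,interpolation=cv2.INTER_CUBIC),cv2.resize(b['frame'][140:240,100:220,::-1],None,fx=5,fy=5,interpolation=cv2.INTER_CUBIC)]
cv2.imwrite('pics/z7a.png',z[0]);cv2.imwrite('pics/z7b.png',z[1])
E
```

```text
time: 7.75
tool_pos: [0.4029, 0.2397, 0.23]
orientation: [0.16, 0.734, -0.644, -0.142]
wrist_force: [0.4, 0.7, -1.2]
width: 0.0172
[ 0.4457  0.6597 -1.1986] [ 0.0197 -0.5423 -0.0144]
spat [0.4366 0.2443 0.1499] eul [ 7.0698 24.9276  0.0192] nose s,h,lat -0.07369427617264714 0.02124044650172995 -0.005802068811717307 rear h 0.021099543934362096
tcp target [0.3945 0.2436 0.2138] d(mm) [ -8.3372   3.9994 -16.1822] w(8deg) [-0.019   0.1327  0.0423]
```

View pics/z7a.png

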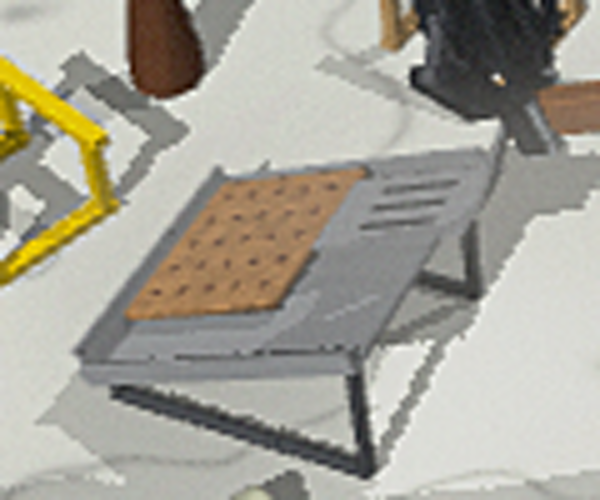

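View pics/z7b.png

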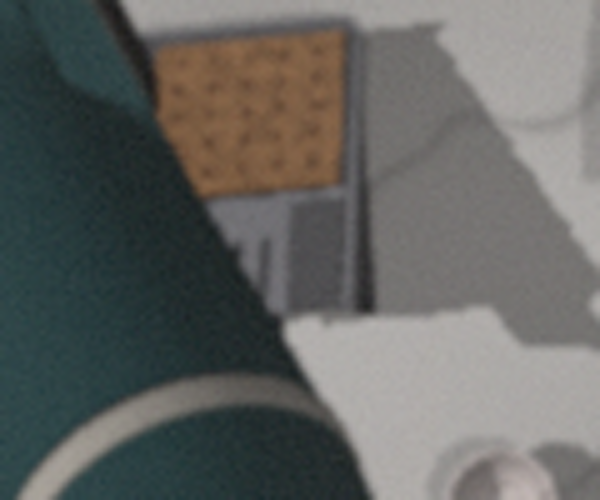

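```bash
python3 - <<'E'
from plan import *
c=pickle.load(open('c7.pkl','rb'))
p,R=spat_now()
for nm,cam,ox,oy,f in(('a','side',130,200,'z7a'),('b','top',100,140,'z7b')):
    im=cv2.imread(f'pics/{f}.png')
    def dr(pts,col):
        q=np.array([(proj(c[cam],x)-[ox,oy]+.5)*5-.5 for x in pts]).astype(int);print(cam,q.tolist());cv2.polylines(im,[q],True,col,1)
    dr([p+R.apply(v) for v in([0,.03,.002],[.112,.03,.002],[.112,-.03,.002],[0,-.03,.002])],(0,0,255))
    Rt=Q.from_euler('ZY',[np.degrees(PSI),25],degrees=True)
    dr([C+Rt.apply(v) for v in([.06,.06,.012],[.06,-.06,.012],[-.06,-.06,.012],[-.06,.06,.012])],(0,255,0))
    cv2.imwrite(f'pics/{f}_o.png',im)
a=cv2.imread('pics/z7a_o.png');b=cv2.imread('pics/z7b_o.png');cv2.imwrite('pics/z7o.png',np.hstack([a[:,:400],b[:,:400]])) 
cv2.imwrite('pics/z7o.png',np.hstack([a[100:450,50:],b[0:350,130:380]]))
E
```

```text
side [[461, 233], [309, 247], [355, 180], [504, 163]]
side [[124, 316], [222, 186], [364, 169], [272, 304]]
top [[182, 364], [196, 204], [294, 195], [286, 354]]
top [[160, 50], [344, 32], [339, 182], [145, 202]]
```

View pics/z7o.png

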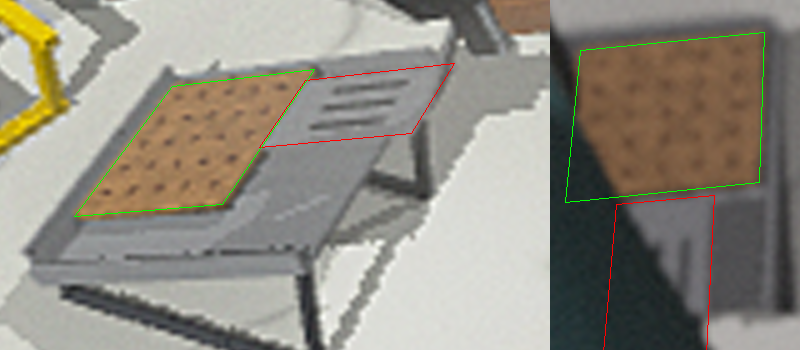

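```bash
python3 -m creep '[{"dx":-4,"dy":2,"dz":-6,"wx":0,"wy":0.13,"wz":0.04},{"dx":-8,"dy":4,"dz":-12,"wx":0,"wy":0.13,"wz":0.04},{"dx":-8,"dy":4,"dz":-14,"wx":0,"wy":0.13,"wz":0.04},{"dx":-8,"dy":4,"dz":-14,"wx":0,"wy":0.13,"wz":0.04},{"dx":-8,"dy":4,"dz":-14,"wx":0,"wy":0.13,"wz":0.04}]'
python3 - <<'E'
from plan import *
o=monitor.get_obs();print(o['wrist_force'],o['ft_torque']);where()
E
python3 -m creep '[{"dx":0,"dy":0,"dz":-2,"wx":0,"wy":0,"wz":0},{"dx":0,"dy":0,"dz":-2,"wx":0,"wy":0,"wz":0}]'
python3 - <<'E'
from plan import *
o=monitor.get_obs();print(o['wrist_force'],o['ft_torque']);where()
E
```

```text
time: 8.35
tool_pos: [0.3947, 0.2438, 0.2159]
orientation: [0.166, 0.735, -0.641, -0.148]
wrist_force: [0.2, 0.4, -0.3]
width: 0.0175
[ 0.1515  0.3913 -0.3455] [ 0.0549 -0.6244 -0.028 ]
spat [0.427  0.2486 0.1351] eul [ 7.4714 25.9605  0.1647] nose s,h,lat -0.07562588263521544 0.0020496294316102908 0.00045470202121248237 rear h 0.003927048127722317
time: 8.55
tool_pos: [0.3949, 0.2439, 0.2138]
orientation: [0.166, 0.735, -0.641, -0.148]
wrist_force: [1.0, 0.4, -0.4]
width: 0.0171
[ 1.0049  0.4258 -0.4302] [ 0.2254 -1.12    0.0051]
spat [0.4272 0.2487 0.1331] eul [ 7.4709 25.9306  0.1728] nose s,h,lat -0.07456063913289634 0.0003925743296292401 0.0004967048476113911 rear h 0.0022115907383293224
```

```bash
python3 -m creep '[{"dx":0,"dy":0,"dz":-2,"wx":0,"wy":0,"wz":0},{"dx":0,"dy":0,"dz":-2,"wx":0,"wy":0,"wz":0}]'
python3 - <<'E'
from plan import *
o=monitor.get_obs();print(o['wrist_force'],o['ft_torque']);where()
E
python3 -m creep '[{"dx":0,"dy":0,"dz":-2,"wx":0,"wy":0,"wz":0},{"dx":0,"dy":0,"dz":-2,"wx":0,"wy":0,"wz":0}]'
python3 - <<'E'
from plan import *
o=monitor.get_obs();print(o['wrist_force'],o['ft_torque']);where()
E
```

```text
time: 8.75
tool_pos: [0.3952, 0.244, 0.2119]
orientation: [0.165, 0.735, -0.641, -0.148]
wrist_force: [3.2, 0.5, 2.8]
width: 0.0173
[3.1817 0.4927 2.8164] [ 0.3397 -1.1355 -0.0174]
spat [0.4276 0.2489 0.1312] eul [ 7.4736 25.8802  0.1933] nose s,h,lat -0.07339556871047426 -0.0010739861999547555 0.0006182061766020949 rear h 0.0006465029244153619
time: 8.95
tool_pos: [0.3954, 0.2441, 0.2101]
orientation: [0.165, 0.735, -0.641, -0.148]
wrist_force: [1.7, 0.4, 5.1]
width: 0.0169
[1.7214 0.4382 5.0963] [ 0.2545 -0.8568 -0.0403]
spat [0.4278 0.2491 0.1294] eul [ 7.4777 25.8502  0.2103] nose s,h,lat -0.07240127314740946 -0.0025551974035007033 0.000777460929688252 rear h -0.0008932724564308704
```

```bash
cat > shot.py <<'E'
import sys
from plan import *
tag=sys.argv[1]
a=viewer.capture('side');b=viewer.capture('top');pickle.dump({'side':a,'top':b},open(f'c{tag}.pkl','wb'))
o=monitor.get_obs();print(o['time'],o['wrist_force'],o['ft_torque'],o['width']);where();p,R=spat_now(o)
reg=[int(v) for v in sys.argv[2].split(',')] if len(sys.argv)>2 else [130,200,120,100]
x,y,w,h=reg;s=6
im=cv2.resize(a['frame'][y:y+h,x:x+w,::-1],None,fx=s,fy=s,interpolation=cv2.INTER_CUBIC)
cv2.imwrite(f'pics/z{tag}.png',im)
im2=im.copy()
q=np.array([(proj(a,p+R.apply(v))-[x,y]+.5)*s-.5 for v in([0,.03,.002],[.112,.03,.002],[.112,-.03,.002],[0,-.03,.002])]).astype(int)
cv2.polylines(im2,[q],True,(0,0,255),1);cv2.imwrite(f'pics/z{tag}o.png',im2)
E
python3 shot.py 8
```

```text
9.05 [0.9385 0.5055 4.2531] [ 0.2677 -0.9228 -0.0098] 0.017144128984233637
spat [0.4279 0.2491 0.1295] eul [ 7.4754 25.8384  0.2124] nose s,h,lat -0.07233686678108912 -0.0024271857227081014 0.0007560783009104898 rear h -0.0007883370107887447
```

View pics/z8.png

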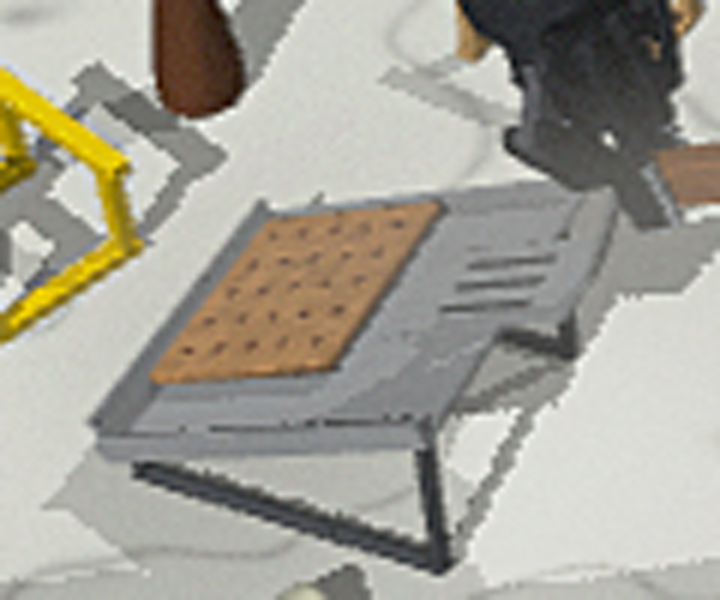

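View pics/z8o.png

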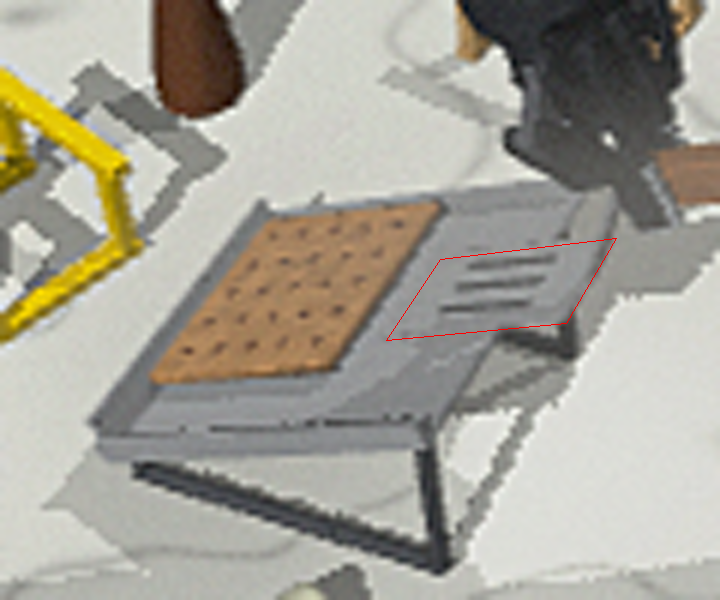

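```bash
python3 -m creep '[{"dx":4.4,"dy":0.6,"dz":-2.6,"wx":0,"wy":0,"wz":0},{"dx":8.8,"dy":1.2,"dz":-4.9,"wx":0,"wy":0,"wz":0},{"dx":13.2,"dy":1.7,"dz":-7.2,"wx":0,"wy":0,"wz":0},{"dx":17.6,"dy":2.3,"dz":-9.4,"wx":0,"wy":0,"wz":0},{"dx":17.6,"dy":2.3,"dz":-9.4,"wx":0,"wy":0,"wz":0}]'
python3 - <<'E'
from plan import *
o=monitor.get_obs();print(o['wrist_force'],o['ft_torque']);where()
E
```

```text
time: 9.55
tool_pos: [0.4138, 0.2467, 0.201]
orientation: [0.165, 0.735, -0.641, -0.148]
wrist_force: [2.9, 0.6, 7.3]
width: 0.0169
[2.9399 0.568  7.3115] [ 0.2873 -1.2222  0.0105]
spat [0.4463 0.2517 0.1204] eul [ 7.4691 25.785   0.2381] nose s,h,lat -0.05169790914729349 -0.002727714519940993 0.0009551866948583345 rear h -0.0011931809949949877
```

```bash
python3 -m creep '[{"dx":4.4,"dy":0.5,"dz":-2.3,"wx":0,"wy":0,"wz":0},{"dx":8.8,"dy":1.1,"dz":-4.5,"wx":0,"wy":0,"wz":0},{"dx":13.2,"dy":1.6,"dz":-6.7,"wx":0,"wy":0,"wz":0},{"dx":17.8,"dy":2.2,"dz":-8.8,"wx":0,"wy":0,"wz":0},{"dx":22,"dy":2.7,"dz":-10.8,"wx":0,"wy":0,"wz":0},{"dx":22,"dy":2.7,"dz":-10.8,"wx":0,"wy":0,"wz":0}]'
python3 shot.py 9
```

```text
time: 10.15
tool_pos: [0.4364, 0.2498, 0.1908]
orientation: [0.164, 0.735, -0.641, -0.147]
wrist_force: [3.1, 1.1, 11.0]
width: 0.017
10.25 [3.3026 0.6729 8.8785] [ 0.3487 -0.8379 -0.0259] 0.016796648235793635
spat [0.469  0.2548 0.1102] eul [ 7.4809 25.7006  0.2835] nose s,h,lat -0.026601008082730936 -0.0020836550997859957 0.0011890599357205873 rear h -0.0007141654515099438
```

View pics/z9.png

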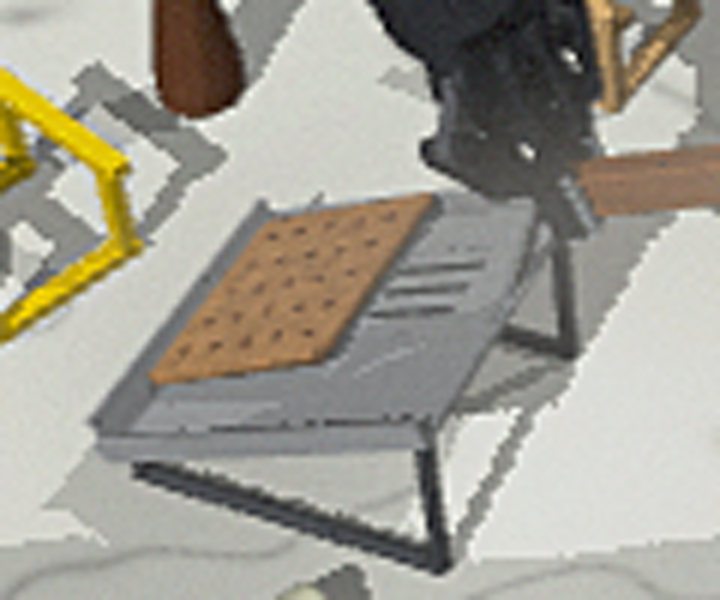

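```bash
python3 -m creep '[{"dx":4.5,"dy":0.5,"dz":-2.3,"wx":0,"wy":0,"wz":0},{"dx":9,"dy":1.0,"dz":-4.5,"wx":0,"wy":0,"wz":0},{"dx":13.5,"dy":1.5,"dz":-6.7,"wx":0,"wy":0,"wz":0},{"dx":18,"dy":2,"dz":-8.8,"wx":0,"wy":0,"wz":0},{"dx":22.5,"dy":2.6,"dz":-11,"wx":0,"wy":0,"wz":0},{"dx":27,"dy":3.2,"dz":-13,"wx":0,"wy":0,"wz":0},{"dx":31,"dy":3.7,"dz":-15,"wx":0,"wy":0,"wz":0},{"dx":34,"dy":4,"dz":-16.5,"wx":0,"wy":0,"wz":0},{"dx":34,"dy":4,"dz":-16.5,"wx":0,"wy":0,"wz":0}]'
python3 - <<'E'
from plan import *
o=monitor.get_obs();print(o['wrist_force'],o['ft_torque']);where()
E
```

```text
time: 11.15
tool_pos: [0.4708, 0.2542, 0.1748]
orientation: [0.163, 0.735, -0.641, -0.147]
wrist_force: [1.5, 0.3, 8.8]
width: 0.0166
[1.5344 0.2615 8.8106] [ 0.1593 -0.3583  0.0212]
spat [0.5035 0.2592 0.0943] eul [ 7.4908 25.669   0.3176] nose s,h,lat 0.011631833370213101 -0.0018068273952601326 0.001134028050874325 rear h -0.0004991560672725182
```

```bash
python3 -m creep '[{"dx":4.5,"dy":0.5,"dz":-2.1,"wx":0,"wy":0,"wz":0},{"dx":9,"dy":1.0,"dz":-4.2,"wx":0,"wy":0,"wz":0},{"dx":13.5,"dy":1.5,"dz":-6.3,"wx":0,"wy":0,"wz":0},{"dx":18,"dy":2,"dz":-8.4,"wx":0,"wy":0,"wz":0},{"dx":22.5,"dy":2.6,"dz":-10.5,"wx":0,"wy":0,"wz":0},{"dx":27,"dy":3.2,"dz":-12.6,"wx":0,"wy":0,"wz":0},{"dx":30,"dy":3.6,"dz":-14,"wx":0,"wy":0,"wz":0},{"dx":30,"dy":3.6,"dz":-14,"wx":0,"wy":0,"wz":0}]'
python3 shot.py 10
```

```text
time: 11.95
tool_pos: [0.5011, 0.2578, 0.1608]
orientation: [0.163, 0.735, -0.641, -0.147]
wrist_force: [2.5, -0.5, 2.8]
width: 0.017
12.05 [2.8845 1.5955 0.4677] [ 0.3151 -1.2396 -0.0912] 0.016857550725919483
spat [0.5337 0.2629 0.0802] eul [ 7.4855 25.6432  0.3235] nose s,h,lat 0.04521386318608007 -0.0016085086680815688 0.0008371453275219841 rear h -0.00035116886755535233
```

View pics/z10o.png

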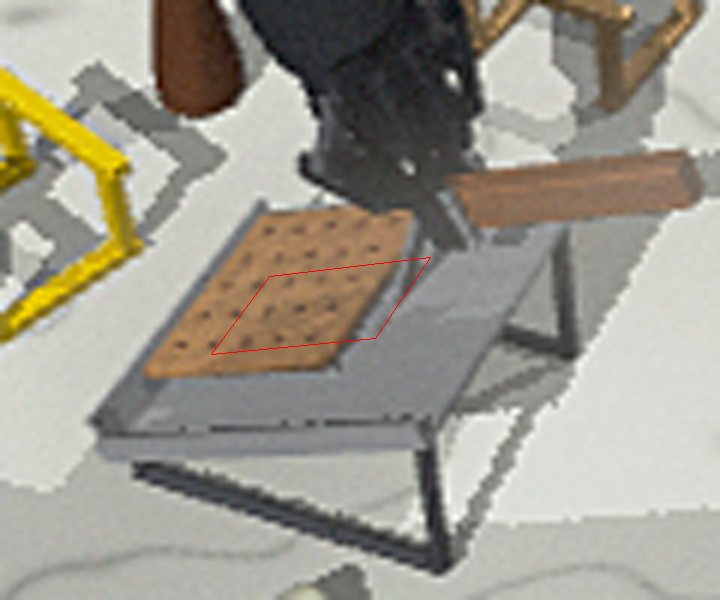

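```bash
python3 -m creep '[{"dx":1.8,"dy":0.2,"dz":-0.9,"wx":0,"wy":0,"wz":0},{"dx":3.6,"dy":0.3,"dz":-1.7,"wx":0,"wy":0,"wz":0},{"dx":3.6,"dy":0.3,"dz":-1.7,"wx":0,"wy":0,"wz":0}]'
python3 - <<'E'
from plan import *
o=monitor.get_obs();print(o['wrist_force'],o['ft_torque']);where()
p,R=spat_now(o)
for i,pi in enumerate([23,20,17,14,11,8,5,2,-1,-2]):
    print(pi);go(p+n*.001*min(i+1,3)+[0,0,.002*i],Q.from_euler('ZY',[7.4,pi],degrees=True),o)
E
```

```text
time: 12.35
tool_pos: [0.5046, 0.2581, 0.1591]
orientation: [0.163, 0.735, -0.641, -0.147]
wrist_force: [1.5, 0.8, 5.0]
width: 0.0173
[1.5254 0.8148 4.9554] [ 0.1241 -0.5521 -0.0162]
spat [0.5373 0.2632 0.0786] eul [ 7.4902 25.6599  0.3245] nose s,h,lat 0.049139717441629836 -0.0016218656203069964 0.0007259843037961108 rear h -0.0003318754428114565
23
tcp target [0.5013 0.2581 0.1584] d(mm) [-3.3016 -0.0434 -0.7106] w(8deg) [ 0.0064 -0.3345  0.0054]
20
tcp target [0.4977 0.2576 0.1593] d(mm) [-6.9291 -0.5145  0.1646] w(8deg) [ 0.0546 -0.7064  0.0045]
17
tcp target [0.4942 0.2572 0.1599] d(mm) [-10.4456  -0.9712   0.829 ] w(8deg) [ 0.1028 -1.0783  0.0035]
14
tcp target [0.4904 0.2567 0.1595] d(mm) [-14.2595  -1.4666   0.3826] w(8deg) [ 0.151  -1.4501  0.0025]
11
tcp target [0.4867 0.2562 0.1588] d(mm) [-17.9412  -1.9447  -0.2619] w(8deg) [ 0.1992 -1.822   0.0016]
8
tcp target [0.4832 0.2557 0.158 ] d(mm) [-21.4805  -2.4044  -1.0969] w(8deg) [ 0.2474 -2.1939  0.0006]
5
tcp target [0.4798 0.2553 0.157 ] d(mm) [-24.8679  -2.8444  -2.1149] w(8deg) [ 0.2956 -2.5658 -0.0004]
2
tcp target [0.4765 0.2549 0.1558] d(mm) [-28.094   -3.2633  -3.3076] w(8deg) [ 0.3439 -2.9377 -0.0013]
-1
tcp target [0.4735 0.2545 0.1544] d(mm) [-31.15    -3.6603  -4.6661] w(8deg) [ 0.3922 -3.3096 -0.0023]
-2
tcp target [0.4725 0.2543 0.1553] d(mm) [-32.1294  -3.7875  -3.8209] w(8deg) [ 0.4083 -3.4335 -0.0027]
```

```bash
python3 -m creep '[{"dx":-3.3,"dy":0,"dz":0,"wx":0.01,"wy":-0.33,"wz":0},{"dx":-6.9,"dy":-0.5,"dz":1.5,"wx":0.05,"wy":-0.7,"wz":0},{"dx":-10.4,"dy":-1,"dz":3,"wx":0.1,"wy":-1.08,"wz":0},{"dx":-14.3,"dy":-1.5,"dz":4,"wx":0.15,"wy":-1.45,"wz":0},{"dx":-18,"dy":-2,"dz":5,"wx":0.2,"wy":-1.82,"wz":0},{"dx":-21.5,"dy":-2.4,"dz":6,"wx":0.25,"wy":-2.19,"wz":0},{"dx":-25,"dy":-2.8,"dz":7,"wx":0.3,"wy":-2.57,"wz":0},{"dx":-28,"dy":-3.2,"dz":9,"wx":0.34,"wy":-2.94,"wz":0},{"dx":-31,"dy":-3.6,"dz":13,"wx":0.39,"wy":-3.31,"wz":0},{"dx":-31,"dy":-3.6,"dz":20,"wx":0.39,"wy":-3.4,"wz":0},{"dx":-31,"dy":-3.6,"dz":28,"wx":0.39,"wy":-3.4,"wz":0},{"dx":-31,"dy":-3.6,"dz":36,"wx":0.39,"wy":-3.4,"wz":0}]'
python3 shot.py 11 120,180,130,110
```

```text
time: 13.55
tool_pos: [0.474, 0.2545, 0.1958]
orientation: [-0.012, 0.753, -0.658, 0.012]
wrist_force: [0.3, 0.3, -2.4]
width: 0.0172
13.65 [-0.2309  0.7307 -0.8168] [0.0159 0.1642 0.0502] 0.017000740343045048
spat [0.5403 0.2637 0.14  ] eul [ 7.3664 -1.7613 -0.0708] nose s,h,lat 0.013956895476774733 0.1070806232669954 0.000556243300604051 rear h 0.056649924357884
```

View pics/z11o.png

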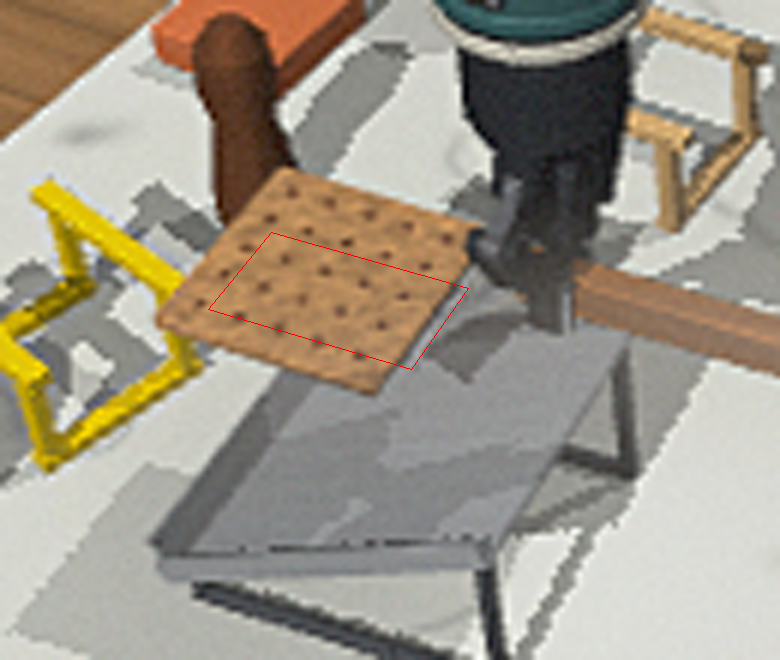

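```bash
cat > bread.py <<'E'
from plan import *
from scipy.optimize import least_squares
def breadfit(cam,pts,p,R):
    # pts {(sx,sy):pixel}; bread in spatula frame: x,y,yaw ; underside on blade top z=.002
    def w(v,k): 
        r=Q.from_euler('z',v[2]); return p+R.apply(np.array([v[0],v[1],.002])+r.apply([k[0]*.06,k[1]*.06,.012]))
    f=lambda v:np.concatenate([proj(cam,w(v,k))-q for k,q in pts.items()])
    s=least_squares(f,[.057,0,0]);print('bread in spat (m)',s.x[:2],'yaw deg',np.degrees(s.x[2]));print(s.fun.reshape(-1,2));return s.x
E
python3 - <<'E'
from bread import *
c=pickle.load(open('c11.pkl','rb'))['side'];p,R=spat_now()
f=lambda x,y:np.array([(x+.5)/6-.5+120,(y+.5)/6-.5+180])
breadfit(c,{(1,-1):f(283,168),(1,1):f(158,320),(-1,1):f(375,390),(-1,-1):f(480,230)},p,R)
E
```

```text
bread in spat (m) [ 0.0642 -0.0028] yaw deg -0.18292562639690055
[[-0.3651  0.326 ]
 [-0.8108  0.2448]
 [-0.2602 -0.3441]
 [ 1.4872 -0.3614]]
```

```bash
python3 - <<'E'
import pickle,cv2
c=pickle.load(open('c11.pkl','rb'))['top'];cv2.imwrite('pics/t11.png',cv2.resize(c['frame'][100:230,90:270,::-1],None,fx=4,fy=4,interpolation=cv2.INTER_CUBIC))
E
```

```text
(no output)
```

View pics/t11.png

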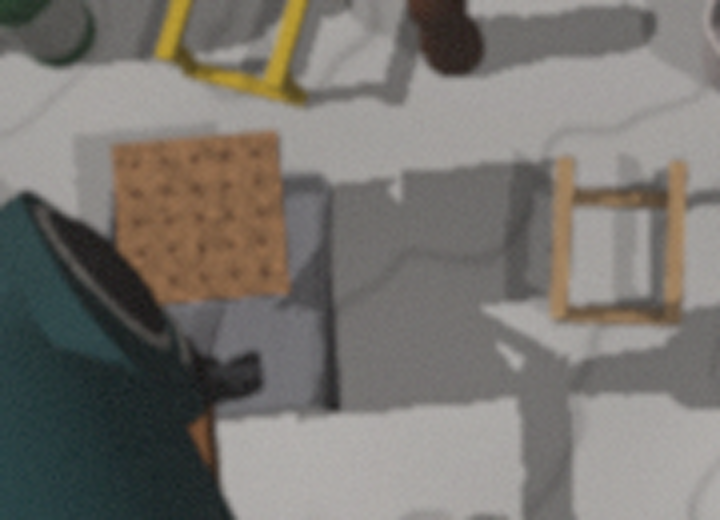

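```bash
python3 - <<'E'
from bread import *
cc=pickle.load(open('c11.pkl','rb'));p,R=spat_now()
f=lambda x,y:np.array([(x+.5)/4-.5+90,(y+.5)/4-.5+100])
breadfit(cc['top'],{(1,1):f(113,146),(1,-1):f(277,131),(-1,-1):f(290,292)},p,R)
# plan: above the stand, bread centre at stand centre
x=.063;y=-.002
for z in (.16,):
    R=Q.from_euler('ZY',[0,0],degrees=True); P=np.array([.6143-x,-.0321-y,z]); print(P); go(P,R)
E
```

```text
bread in spat (m) [0.0647 0.0004] yaw deg -0.24293395821783
[[ 0.0866  0.0821]
 [ 0.0064 -0.0044]
 [-0.0926 -0.0756]]
[ 0.5513 -0.0301  0.16  ]
tcp target [ 0.4866 -0.0305  0.2183] d(mm) [  12.1394 -285.3149   22.0072] w(8deg) [-0.0053  0.2204 -0.9206]
```

```bash
python3 -m creep '[{"dx":0,"dy":0,"dz":5,"wx":0,"wy":0,"wz":0},{"dx":0,"dy":0,"dz":15,"wx":0,"wy":0,"wz":0},{"dx":0,"dy":0,"dz":30,"wx":0,"wy":0,"wz":0},{"dx":0,"dy":0,"dz":45,"wx":0,"wy":0,"wz":0},{"dx":0,"dy":-3,"dz":60,"wx":0,"wy":0,"wz":0},{"dx":0,"dy":-10,"dz":72,"wx":0,"wy":0,"wz":0},{"dx":0,"dy":-20,"dz":80,"wx":0,"wy":0,"wz":-0.1},{"dx":1,"dy":-35,"dz":80,"wx":0,"wy":0,"wz":-0.15},{"dx":2,"dy":-50,"dz":80,"wx":0,"wy":0,"wz":-0.2},{"dx":3,"dy":-65,"dz":80,"wx":0,"wy":0,"wz":-0.25},{"dx":4,"dy":-80,"dz":80,"wx":0,"wy":0,"wz":-0.3},{"dx":5,"dy":-95,"dz":80,"wx":0,"wy":0,"wz":-0.35}]'
python3 -m creep '[{"dx":1,"dy":-15,"dz":0,"wx":0,"wy":0,"wz":-0.05},{"dx":2,"dy":-30,"dz":0,"wx":0,"wy":0,"wz":-0.1},{"dx":3,"dy":-45,"dz":0,"wx":0,"wy":0.05,"wz":-0.15},{"dx":4,"dy":-62,"dz":0,"wx":0,"wy":0.1,"wz":-0.2},{"dx":5,"dy":-80,"dz":0,"wx":0,"wy":0.1,"wz":-0.25},{"dx":6,"dy":-98,"dz":0,"wx":0,"wy":0.15,"wz":-0.3},{"dx":7,"dy":-116,"dz":0,"wx":0,"wy":0.2,"wz":-0.35},{"dx":7,"dy":-134,"dz":0,"wx":0,"wy":0.2,"wz":-0.4},{"dx":7,"dy":-152,"dz":0,"wx":0,"wy":0.2,"wz":-0.45},{"dx":7,"dy":-168,"dz":0,"wx":0,"wy":0.2,"wz":-0.5},{"dx":7,"dy":-180,"dz":0,"wx":0,"wy":0.2,"wz":-0.55},{"dx":7,"dy":-186,"dz":0,"wx":0,"wy":0.2,"wz":-0.55}]'
python3 - <<'E'
from plan import *
where()
R=Q.from_euler('ZY',[0,0],degrees=True)
for z in(.22,.13): go(np.array([.6143-.0645,-.0321+.001,z]),R)
a=viewer.capture('side');b=viewer.capture('top');pickle.dump({'side':a,'top':b},open('c12.pkl','wb'))
cv2.imwrite('pics/z12.png',cv2.resize(a['frame'][120:230,180:310,::-1],None,fx=6,fy=6,interpolation=cv2.INTER_CUBIC))
cv2.imwrite('pics/t12.png',cv2.resize(b['frame'][100:230,180:330,::-1],None,fx=5,fy=4.6,interpolation=cv2.INTER_CUBIC))
E
```

```text
time: 14.85
tool_pos: [0.4795, 0.1582, 0.276]
orientation: [-0.012, 0.736, -0.676, 0.013]
wrist_force: [0.8, -0.3, -1.6]
width: 0.0169
time: 16.05
tool_pos: [0.4865, -0.029, 0.276]
orientation: [-0.002, 0.71, -0.705, 0.003]
wrist_force: [0.3, 1.1, -2.7]
width: 0.0172
spat [ 0.5513 -0.0286  0.2178] eul [ 0.028  -0.1279 -0.0175] nose s,h,lat -0.042667716166575845 0.1630360468596996 -0.3049303869515366 rear h 0.11586763764576442
tcp target [ 0.4851 -0.0315  0.2783] d(mm) [-1.3244 -2.5344  2.3013] w(8deg) [ 0.0022  0.016  -0.0035]
tcp target [ 0.4851 -0.0315  0.1883] d(mm) [ -1.3244  -2.5344 -87.6987] w(8deg) [ 0.0022  0.016  -0.0035]
```

View pics/z12.png

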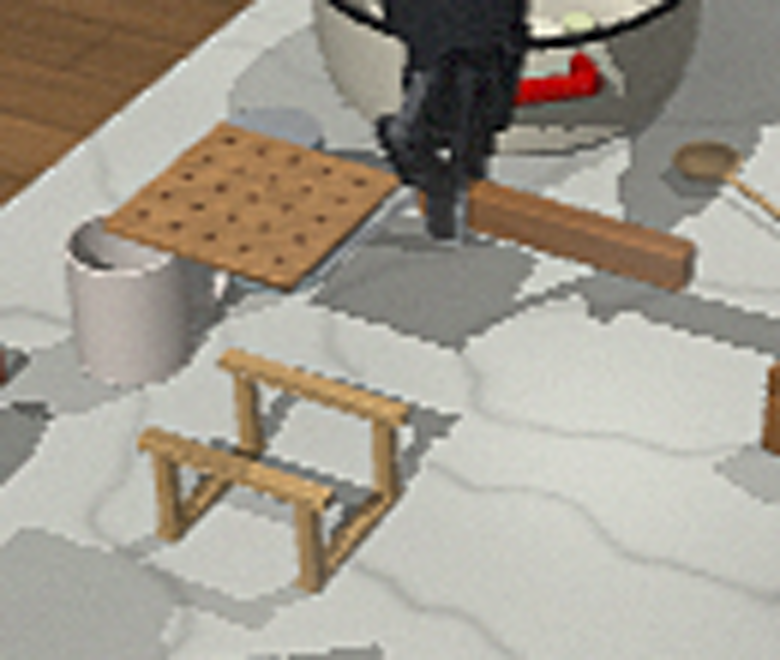

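View pics/t12.png

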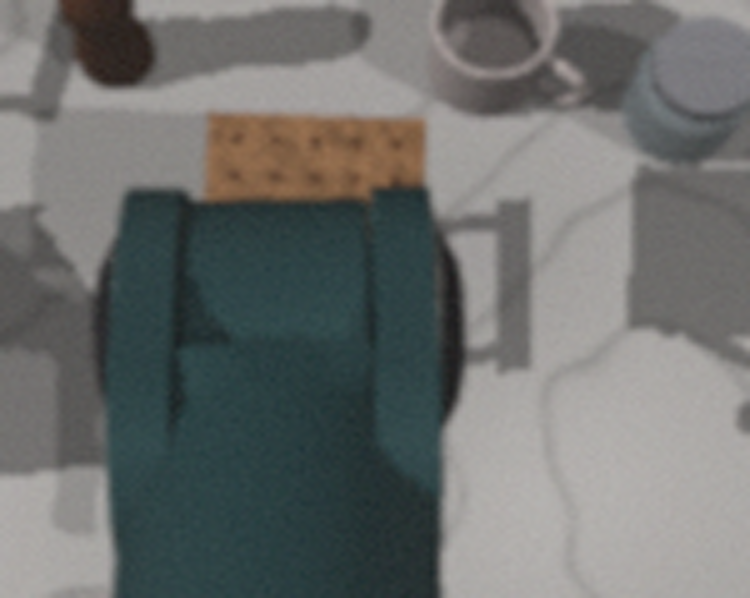

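```bash
python3 -m creep '[{"dx":0,"dy":-1,"dz":-5,"wx":0,"wy":0,"wz":0},{"dx":-1,"dy":-2,"dz":-13,"wx":0,"wy":0,"wz":0},{"dx":-1,"dy":-2.5,"dz":-23,"wx":0,"wy":0,"wz":0},{"dx":-1,"dy":-2.5,"dz":-33,"wx":0,"wy":0,"wz":0},{"dx":-1,"dy":-2.5,"dz":-43,"wx":0,"wy":0,"wz":0},{"dx":-1,"dy":-2.5,"dz":-53,"wx":0,"wy":0,"wz":0},{"dx":-1,"dy":-2.5,"dz":-63,"wx":0,"wy":0,"wz":0},{"dx":-1,"dy":-2.5,"dz":-73,"wx":0,"wy":0,"wz":0},{"dx":-1,"dy":-2.5,"dz":-81,"wx":0,"wy":0,"wz":0},{"dx":-1,"dy":-2.5,"dz":-86,"wx":0,"wy":0,"wz":0},{"dx":-1,"dy":-2.5,"dz":-88,"wx":0,"wy":0,"wz":0},{"dx":-1,"dy":-2.5,"dz":-88,"wx":0,"wy":0,"wz":0}]'
python3 - <<'E'
from plan import *
where()
a=viewer.capture('side');b=viewer.capture('top');pickle.dump({'side':a,'top':b},open('c13.pkl','wb'))
cv2.imwrite('pics/z13.png',cv2.resize(a['frame'][140:220,180:280,::-1],None,fx=7,fy=7,interpolation=cv2.INTER_CUBIC))
cv2.imwrite('pics/t13.png',cv2.resize(b['frame'][100:200,190:290,::-1],None,fx=6,fy=6,interpolation=cv2.INTER_CUBIC))
E
```

```text
time: 17.35
tool_pos: [0.4855, -0.0308, 0.1879]
orientation: [-0.002, 0.71, -0.704, 0.003]
wrist_force: [0.1, -0.8, -1.9]
width: 0.0174
spat [ 0.5503 -0.0303  0.1297] eul [ 0.0639 -0.1252 -0.0112] nose s,h,lat -0.006476464682471447 0.08269387834456987 -0.30649267853461765 rear h 0.03552640953972721
```

View pics/z13.png

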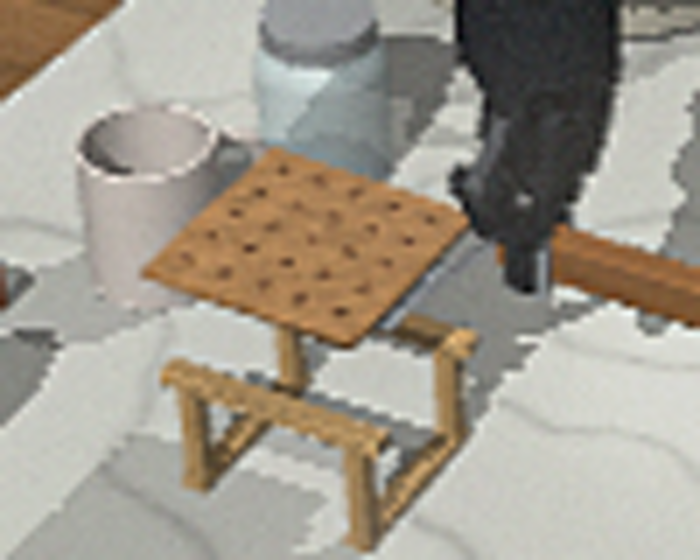

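View pics/t13.png

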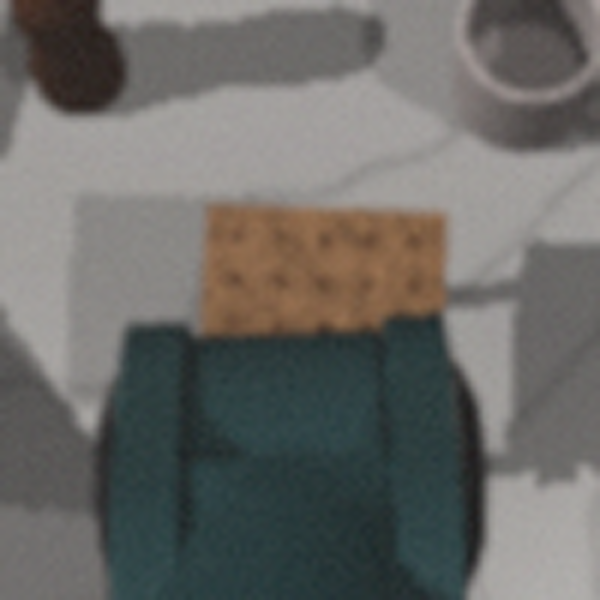

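```bash
python3 - <<'E'
from bread import *
cc=pickle.load(open('c13.pkl','rb'));p,R=spat_now()
f=lambda x,y:np.array([(x+.5)/7-.5+180,(y+.5)/7-.5+140])
g=lambda x,y:np.array([(x+.5)/6-.5+190,(y+.5)/6-.5+100])
breadfit(cc['side'],{(1,-1):f(272,148),(1,1):f(143,272),(-1,1):f(350,347),(-1,-1):f(470,218)},p,R)
breadfit(cc['top'],{(1,1):g(207,207),(1,-1):g(446,212)},p,R)
go(np.array([.6143-.0645,-.0321+.0005,.085]),Q.from_euler('ZY',[0,0],degrees=True))
go(np.array([.6143-.0645,-.0321+.0005,.050]),Q.from_euler('ZY',[0,0],degrees=True))
E
```

```text
bread in spat (m) [ 0.0651 -0.0019] yaw deg -0.8597368934349604
[[ 0.1619  0.7402]
 [-0.2759  0.2305]
 [-0.2561 -0.5188]
 [ 0.3973 -0.4017]]
bread in spat (m) [ 0.0649 -0.0002] yaw deg 0.2904214015827185
[[-0.1581 -0.0045]
 [ 0.1586  0.0024]]
tcp target [ 0.4851 -0.032   0.1433] d(mm) [ -0.5643  -1.1922 -45.0019] w(8deg) [ 0.0021  0.0203 -0.0082]
tcp target [ 0.4851 -0.032   0.1083] d(mm) [ -0.5643  -1.1922 -80.0019] w(8deg) [ 0.0021  0.0203 -0.0082]
```

```bash
python3 -m creep '[{"dx":0,"dy":-1,"dz":-5,"wx":0,"wy":0,"wz":0},{"dx":0,"dy":-1,"dz":-13,"wx":0,"wy":0,"wz":0},{"dx":0,"dy":-1,"dz":-23,"wx":0,"wy":0,"wz":0},{"dx":0,"dy":-1,"dz":-33,"wx":0,"wy":0,"wz":0},{"dx":0,"dy":-1,"dz":-42,"wx":0,"wy":0,"wz":0},{"dx":0,"dy":-1,"dz":-49,"wx":0,"wy":0,"wz":0},{"dx":0,"dy":-1,"dz":-53,"wx":0,"wy":0,"wz":0},{"dx":0,"dy":-1,"dz":-57,"wx":0,"wy":0,"wz":0},{"dx":0,"dy":-1,"dz":-63,"wx":0,"wy":0,"wz":0},{"dx":0,"dy":-1,"dz":-71,"wx":0,"wy":0,"wz":0},{"dx":0,"dy":-1,"dz":-78,"wx":0,"wy":0,"wz":0},{"dx":0,"dy":-1,"dz":-80,"wx":0,"wy":0,"wz":0}]'
python3 - <<'E'
from plan import *
where();print(monitor.get_obs()['q'])
a=viewer.capture('side');b=viewer.capture('top');pickle.dump({'side':a,'top':b},open('c14.pkl','wb'))
cv2.imwrite('pics/z14.png',cv2.resize(a['frame'][140:220,180:280,::-1],None,fx=7,fy=7,interpolation=cv2.INTER_CUBIC))
cv2.imwrite('pics/t14.png',cv2.resize(b['frame'][100:200,190:290,::-1],None,fx=6,fy=6,interpolation=cv2.INTER_CUBIC))
E
```

```text
time: 18.65
tool_pos: [0.4853, -0.0318, 0.1074]
orientation: [-0.002, 0.71, -0.704, 0.003]
wrist_force: [-0.2, 0.1, -1.7]
width: 0.0173
spat [ 0.5501 -0.0313  0.0492] eul [ 0.0669 -0.1034 -0.0124] nose s,h,lat 0.027257767555167883 0.009564722551601455 -0.3074559719297059 rear h -0.0375644937837665
[ 0.1667  0.3839 -0.1941  2.0695  0.1151  0.6918 -1.6651]
```

View pics/z14.png

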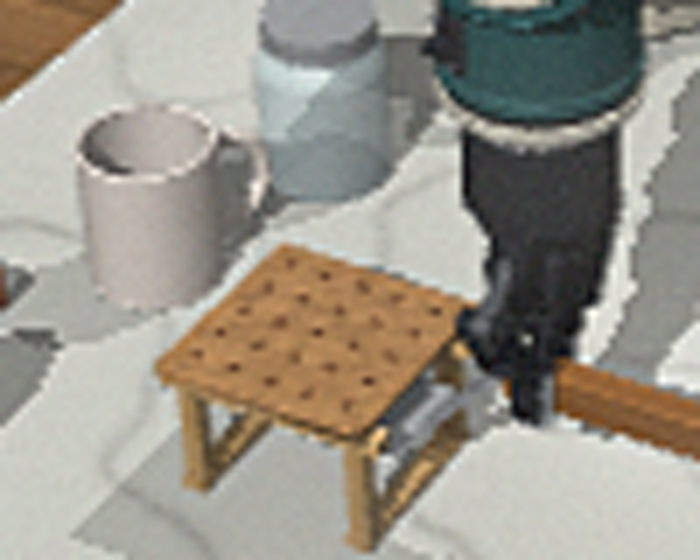

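View pics/t14.png

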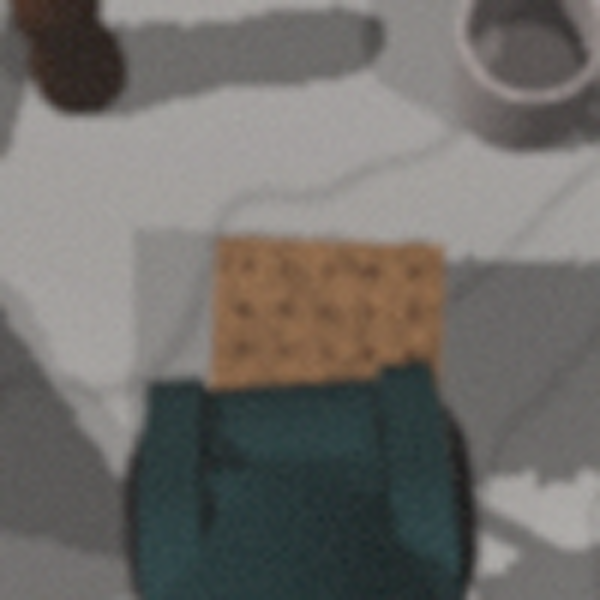

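```bash
python3 -m creep '[{"dx":-10,"dy":0,"dz":0,"wx":0,"wy":0,"wz":0},{"dx":-20,"dy":0,"dz":0,"wx":0,"wy":0,"wz":0},{"dx":-30,"dy":0,"dz":0,"wx":0,"wy":0,"wz":0},{"dx":-40,"dy":0,"dz":0,"wx":0,"wy":0,"wz":0},{"dx":-50,"dy":0,"dz":0,"wx":0,"wy":0,"wz":0},{"dx":-60,"dy":0,"dz":0,"wx":0,"wy":0,"wz":0},{"dx":-70,"dy":0,"dz":0,"wx":0,"wy":0,"wz":0},{"dx":-70,"dy":0,"dz":0,"wx":0,"wy":0,"wz":0}]'
python3 - <<'E'
from plan import *
where();print(monitor.get_obs()['q'])
E
```

```text
time: 19.55
tool_pos: [0.4143, -0.0319, 0.108]
orientation: [-0.002, 0.71, -0.704, 0.003]
wrist_force: [0.8, -0.1, -1.6]
width: 0.0172
spat [ 0.479  -0.0314  0.0498] eul [ 0.0641 -0.0942 -0.0217] nose s,h,lat -0.036843437493037735 -0.019782827261433503 -0.29837288836975706 rear h -0.06689538489950862
[ 0.187   0.2786 -0.2065  2.2309  0.0974  0.6339 -1.6532]
```

```bash
python3 -m creep '[{"dx":-10,"dy":0,"dz":0,"wx":0,"wy":0,"wz":0},{"dx":-20,"dy":0,"dz":0,"wx":0,"wy":0,"wz":0},{"dx":-30,"dy":0,"dz":0,"wx":0,"wy":0,"wz":0},{"dx":-40,"dy":0,"dz":0,"wx":0,"wy":0,"wz":0},{"dx":-50,"dy":0,"dz":0,"wx":0,"wy":0,"wz":0},{"dx":-60,"dy":0,"dz":0,"wx":0,"wy":0,"wz":0},{"dx":-66,"dy":0,"dz":0,"wx":0,"wy":0,"wz":0},{"dx":-66,"dy":0,"dz":0,"wx":0,"wy":0,"wz":0}]'
python3 - <<'E'
from plan import *
where();print(monitor.get_obs()['q'])
a=viewer.capture('side');b=viewer.capture('top');pickle.dump({'side':a,'top':b},open('c15.pkl','wb'))
save(a,'side15.png')
cv2.imwrite('pics/z15.png',cv2.resize(a['frame'][160:220,190:270,::-1],None,fx=8,fy=8,interpolation=cv2.INTER_CUBIC))
cv2.imwrite('pics/t15.png',cv2.resize(b['frame'][120:220,195:295,::-1],None,fx=6,fy=6,interpolation=cv2.INTER_CUBIC))
E
```

```text
time: 20.35
tool_pos: [0.3476, -0.032, 0.108]
orientation: [-0.002, 0.71, -0.704, 0.003]
wrist_force: [0.7, -0.7, -1.0]
width: 0.0175
spat [ 0.4123 -0.0315  0.0498] eul [ 0.0577 -0.0868 -0.0314] nose s,h,lat -0.09681624382272941 -0.047721494657481996 -0.2898854864748539 rear h -0.09482028525580832
[ 0.2077  0.1751 -0.2191  2.3756  0.0705  0.5902 -1.6299]
```

View pics/side15.png

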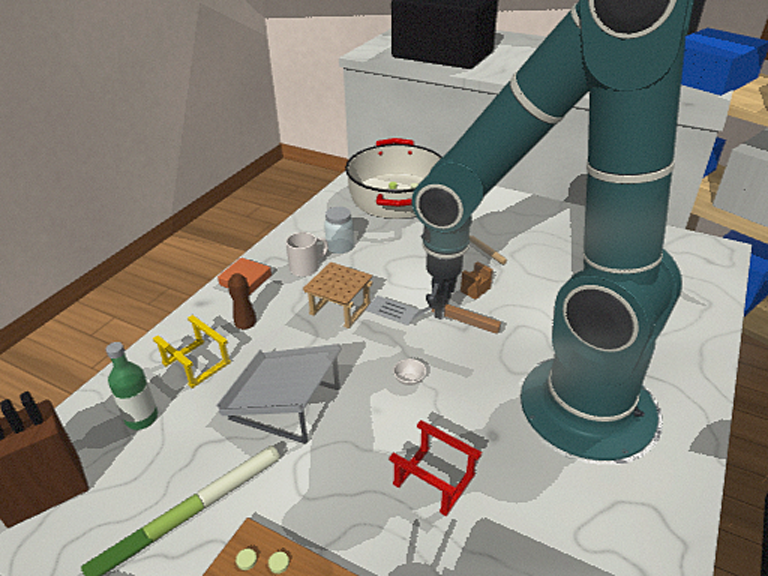

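View pics/t15.png

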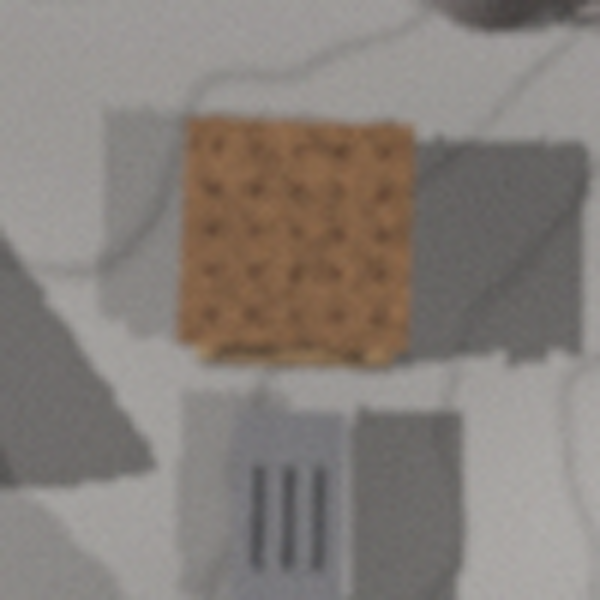

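View pics/z15.png

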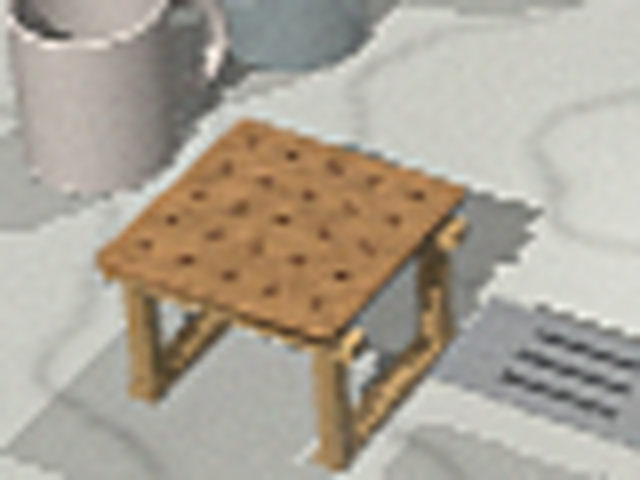

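```bash
python3 - <<'E'
from plan import *
c=pickle.load(open('c15.pkl','rb'))['top']
P=[onz(c,((x+.5)/6-.5+195,(y+.5)/6-.5+120),.087) for x,y in((190,117),(413,125),(412,350),(180,342))]
print(np.array(P),np.mean(P,0)-[.6143,-.0321,.087])
# back to rest
for z in(.12,.03,0): go(np.array([.5063,-.3019,z]),Q.from_euler('ZY',[-17.2,0],degrees=True))
E
```

```text
[[ 0.6758  0.0267  0.087 ]
 [ 0.6748 -0.0902  0.087 ]
 [ 0.5552 -0.0923  0.087 ]
 [ 0.5562  0.0279  0.087 ]] [ 0.0012  0.0001 -0.    ]
tcp target [ 0.4444 -0.2832  0.1783] d(mm) [  95.8329 -251.2988   70.2304] w(8deg) [ 0.0052  0.0146 -2.1575]
tcp target [ 0.4444 -0.2832  0.0883] d(mm) [  95.8329 -251.2988  -19.7696] w(8deg) [ 0.0052  0.0146 -2.1575]
tcp target [ 0.4444 -0.2832  0.0583] d(mm) [  95.8329 -251.2988  -49.7696] w(8deg) [ 0.0052  0.0146 -2.1575]
```

```bash
python3 -m creep '[{"dx":0,"dy":0,"dz":30,"wx":0,"wy":0,"wz":0},{"dx":0,"dy":-20,"dz":60,"wx":0,"wy":0,"wz":0},{"dx":0,"dy":-55,"dz":80,"wx":0,"wy":0,"wz":-0.3},{"dx":0,"dy":-90,"dz":90,"wx":0,"wy":0,"wz":-0.6},{"dx":10,"dy":-125,"dz":90,"wx":0,"wy":0,"wz":-1},{"dx":30,"dy":-160,"dz":90,"wx":0,"wy":0,"wz":-1.4},{"dx":50,"dy":-195,"dz":90,"wx":0,"wy":0,"wz":-1.8},{"dx":75,"dy":-225,"dz":90,"wx":0,"wy":0,"wz":-2.15},{"dx":96,"dy":-251,"dz":80,"wx":0,"wy":0.01,"wz":-2.16},{"dx":96,"dy":-251,"dz":70,"wx":0,"wy":0.01,"wz":-2.16},{"dx":96,"dy":-251,"dz":70,"wx":0,"wy":0.01,"wz":-2.16}]'
python3 - <<'E'
from plan import *
where()
for z in(.03,0): go(np.array([.5063,-.3019,z]),Q.from_euler('ZY',[-17.2,0],degrees=True))
E
```

```text
time: 21.55
tool_pos: [0.4442, -0.2828, 0.1764]
orientation: [0.0, -0.596, 0.803, -0.001]
wrist_force: [-1.3, 1.1, -1.3]
width: 0.017
spat [ 0.5059 -0.3015  0.1179] eul [-17.2362   0.1191  -0.0031] nose s,h,lat -0.08122576295205282 0.034289240794020744 -0.6020808502346361 rear h -0.008524402242380654
tcp target [ 0.4444 -0.2832  0.0883] d(mm) [  0.2279  -0.4117 -88.0711] w(8deg) [-0.004  -0.0143  0.0045]
tcp target [ 0.4444 -0.2832  0.0583] d(mm) [   0.2279   -0.4117 -118.0711] w(8deg) [-0.004  -0.0143  0.0045]
```

```bash
python3 -m creep '[{"dx":0,"dy":0,"dz":-20,"wx":0,"wy":0,"wz":0},{"dx":0,"dy":0,"dz":-40,"wx":0,"wy":0,"wz":0},{"dx":0,"dy":0,"dz":-60,"wx":0,"wy":0,"wz":0},{"dx":0,"dy":0,"dz":-75,"wx":0,"wy":0,"wz":0},{"dx":0,"dy":0,"dz":-85,"wx":0,"wy":0,"wz":0},{"dx":0,"dy":0,"dz":-95,"wx":0,"wy":0,"wz":0},{"dx":0,"dy":0,"dz":-103,"wx":0,"wy":0,"wz":0},{"dx":0,"dy":0,"dz":-110,"wx":0,"wy":0,"wz":0},{"dx":0,"dy":0,"dz":-114,"wx":0,"wy":0,"wz":0},{"dx":0,"dy":0,"dz":-114,"wx":0,"wy":0,"wz":0}]'
python3 shot.py 16 240,130,110,100
```

```text
time: 22.55
tool_pos: [0.444, -0.2827, 0.062]
orientation: [0.0, -0.596, 0.803, -0.001]
wrist_force: [0.1, -0.6, -0.3]
width: 0.0171
22.65 [ 0.3368  0.3332 -0.3951] [ 0.0064 -0.0336  0.0053] 0.017167042553649033
spat [ 0.5061 -0.3016  0.0042] eul [-17.2384   0.106   -0.005 ] nose s,h,lat -0.033047209611297 -0.06876151296610132 -0.6021815352983485 rear h -0.11159746461299808
```

View pics/z16o.png

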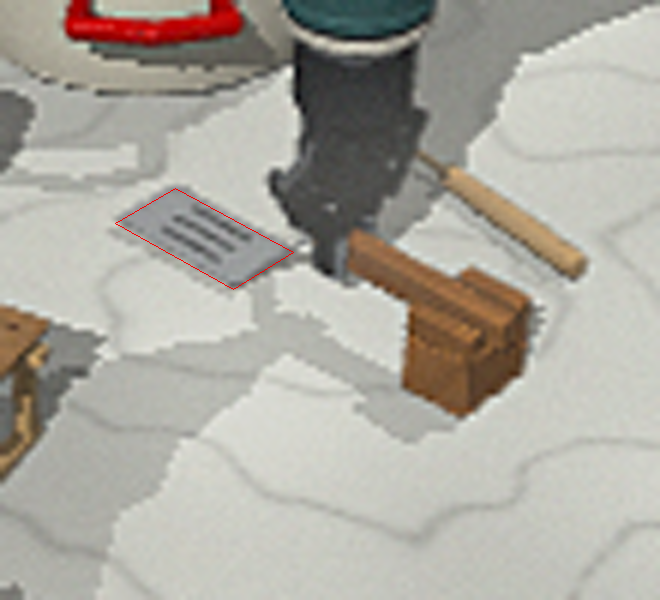

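```bash
python3 -m creep '[{"dx":0,"dy":0,"dz":-2,"wx":0,"wy":0,"wz":0},{"dx":0,"dy":0,"dz":-3.5,"wx":0,"wy":0,"wz":0},{"dx":0,"dy":0,"dz":-3.5,"wx":0,"wy":0,"wz":0}]'
python3 -m creep '[{"dx":0,"dy":0,"dz":0,"wx":0,"wy":0,"wz":0},{"dx":0,"dy":0,"dz":0,"wx":0,"wy":0,"wz":0},{"dx":0,"dy":0,"dz":0,"wx":0,"wy":0,"wz":0},{"dx":0,"dy":0,"dz":0,"wx":0,"wy":0,"wz":0},{"dx":0,"dy":0,"dz":0,"wx":0,"wy":0,"wz":0},{"dx":0,"dy":0,"dz":0,"wx":0,"wy":0,"wz":0},{"dx":0,"dy":0,"dz":0,"wx":0,"wy":0,"wz":0},{"dx":0,"dy":0,"dz":0,"wx":0,"wy":0,"wz":0}]' 1
python3 shot.py 17 240,130,110,100
```

```text
time: 22.95
tool_pos: [0.4447, -0.2831, 0.0594]
orientation: [0.001, -0.596, 0.803, -0.002]
wrist_force: [2.2, -0.7, 4.6]
width: 0.0175
time: 23.75
tool_pos: [0.4447, -0.283, 0.0593]
orientation: [0.001, -0.596, 0.803, -0.002]
wrist_force: [-0.4, -0.3, -0.2]
width: 0.085
23.85 [-1.141  -0.4922  0.3653] [ 0.0072 -0.0326 -0.0141] 0.08581988566797881
spat [ 0.5066 -0.3018  0.001 ] eul [-17.2309   0.0523  -0.0179] nose s,h,lat -0.031318816192758954 -0.07134640141763798 -0.6024628671003407 rear h -0.11428021566411566
```

View pics/z17.png

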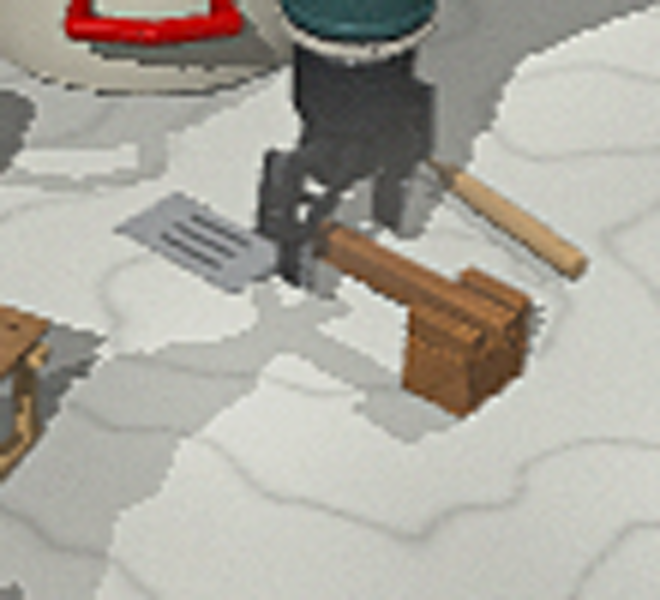

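Released; now I lift the arm straight up and clear.

```bash
python3 -m creep '[{"dx":0,"dy":0,"dz":20,"wx":0,"wy":0,"wz":0},{"dx":0,"dy":0,"dz":50,"wx":0,"wy":0,"wz":0},{"dx":0,"dy":0,"dz":90,"wx":0,"wy":0,"wz":0},{"dx":0,"dy":0,"dz":130,"wx":0,"wy":0,"wz":0},{"dx":0,"dy":-30,"dz":170,"wx":0,"wy":0,"wz":0},{"dx":-30,"dy":-70,"dz":200,"wx":0,"wy":0,"wz":0},{"dx":-60,"dy":-110,"dz":200,"wx":0,"wy":0,"wz":0},{"dx":-90,"dy":-150,"dz":200,"wx":0,"wy":0,"wz":0},{"dx":-110,"dy":-190,"dz":200,"wx":0,"wy":0,"wz":0},{"dx":-110,"dy":-190,"dz":200,"wx":0,"wy":0,"wz":0},{"dx":-110,"dy":-190,"dz":200,"wx":0,"wy":0,"wz":0}]'
python3 - <<'E'
from plan import *
a=viewer.capture('side');b=viewer.capture('top');pickle.dump({'side':a,'top':b},open('c18.pkl','wb'));save(a,'side18.png');save(b,'top18.png')
cs=pickle.load(open('c0.pkl','rb'))
for n_,c in(('side',a),('top',b)):
    for q in['spatula','crispbread','pepper_mill','salt_dish','mug','seed_jar','wooden_spoon']:
        r=finder.place_of(q,c); print(n_,q,[(np.round(i['pixel'],1),round(i['confidence'],2)) for i in r[:2]])
print(monitor.get_obs()['time'])
E
```

```text
time: 24.95
tool_pos: [0.3338, -0.4739, 0.2591]
orientation: [0.001, -0.595, 0.804, -0.002]
wrist_force: [0.6, 0.4, -0.2]
width: 0.0855
side spatula [(array([287.3, 174.8]), 0.96), (array([184.1, 269.1]), 0.51)]
side crispbread [(array([225.2, 188.1]), 0.84)]
side pepper_mill [(array([161.6, 215.8]), 0.95)]
side salt_dish [(array([270.6, 253.9]), 0.5)]
side mug [(array([206. , 178.2]), 0.86)]
side seed_jar [(array([227.7, 163.6]), 0.9), (array([315.2, 160.9]), 0.63)]
side wooden_spoon [(array([317.4, 161.9]), 0.49), (array([223.2, 206.8]), 0.28)]
top spatula [(array([324.8, 200.6]), 0.84)]
top crispbread [(array([243.4, 158.7]), 0.58)]
top pepper_mill [(array([200.6, 116.2]), 0.76), (array([149.5, 175.2]), 0.62)]
top salt_dish [(array([202.6, 240. ]), 0.74)]
top mug [(array([273.8, 113.7]), 0.68), (array([203.4, 114.3]), 0.59)]
top seed_jar [(array([315.4, 125.8]), 0.88)]
top wooden_spoon [(array([371.6, 217. ]), 0.62)]
25.75
```

View pics/side18.png

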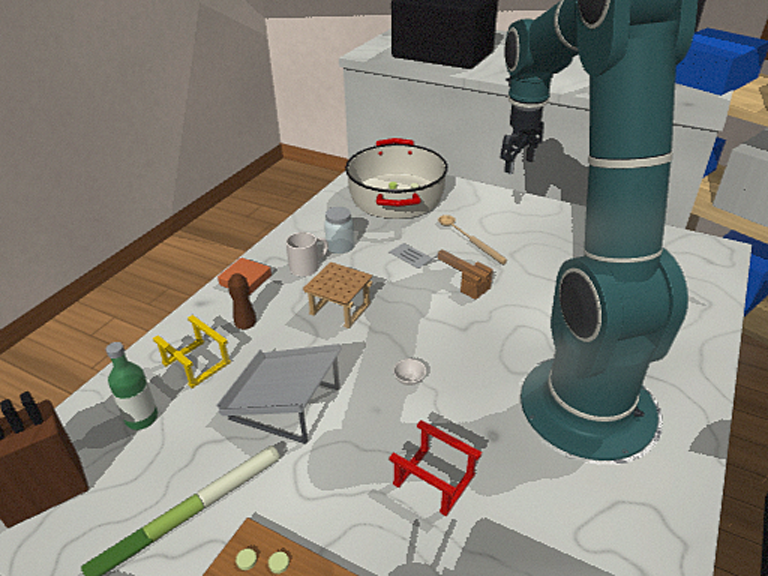

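View pics/top18.png

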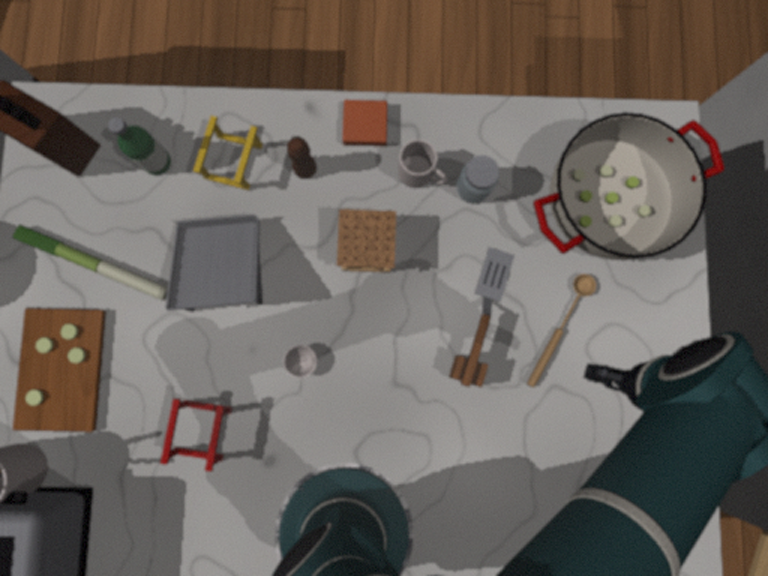

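The bread lies square on the wooden stand, at about (340,283) in the side picture and (367,240) in the top picture. The spatula is back in its rest, with the blade at (493,275) in the top picture, and the bystanders look unmoved. I'm handing in.

```bash
python3 -c "
from workcell import ctrl;print(ctrl.job_done())"
```

```text
the job is handed in; nothing more can be done
None
```

The crispbread is on the wooden serving stand and the spatula is back on its rest. I handed the job in at about 25.8 s of the 64 s allowed; no verdict was reported.

**What I did:** I gripped the spatula by the handle, slid the blade down the tray bed under the bread and tilted it level. I carried the bread over and lowered the blade between the rails. I then drew the spatula out and set it back in the notch. The contact forces I read on the way stayed at about 11 N or less.

**Last checks:**
- **Bread:** in the top picture taken after the blade was out, its centre was about 1 mm from the stand's centre and its turn was under 1°. It looks level on both rails in both views, but I did not measure its tilt separately.
- **Spatula:** the arm's readings just before I let go put its blade about 1 mm up and level. The final pictures show the handle in the notch and the blade flat on the worktop.
- **Bystanders:** none looks shifted in the final pictures. The networks' positions differ from the start by up to about 5 pixels, mostly 1–3, which I put down to their scatter.

**Things that went wrong or disagreed:**
- **First move:** it was refused because the rows lacked some keys. Nothing moved.
- **Corner positions:** two I picked by hand, one on the tray and one at the handle's end, disagreed with the fit by 4–6 pixels. The later pictures agreed with the fit.

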